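# Set a sign blank up on the laser pallet

## Task

Set the walnut sign blank up on the perforated laser pallet for through-cutting: stand the two tall black bars upright along the two scribed lines, one centred on each line, lay the blank centred across both bars, then stand a steel weight on each end of the blank, directly over the middle of the bar beneath. Leave the two low bars where they lie on the plywood board, and do not tip the weights or the tall bars over.

Things in the scene. Friction and masses are not known exactly. Their poses are not given: they have to be found in the camera images.
- pallet: laser pallet, fixed: perforated aluminium plate 180 (x) x 300 (y) x 12 mm thick, on the left or right of the bench. Origin: centre of its underside. Two black lines are scribed across it along x, at y = +85 and -85 mm; a bar's middle belongs at x = 0 of each. A cross marks the centre. A plywood clamp stands 10 mm above the plate at the middle of the far edge (x 69 to 87, y -32 to 32).
- board: plywood set-up board, fixed, 270 x 270 x 9 mm thick, on the other side of the bench from the pallet. Origin: centre of its underside. On it stand the four bars and two weights in any order, in two rows of three: places about 80 apart along its y, 132 mm along its x.
- tall_bar_a_centre (a point): one of the two tall support bars, alike and interchangeable: black metal bar 100 long (x) x 25 wide (y) x 40 high (z) mm, three small holes through its sides, about 0.27 kg, standing on the set-up board, its length pointing roughly away from the robot (within 30 degrees). The point is its centre, half-way up (20 mm above its underside).
- tall_bar_b_centre (a point): one of the two tall support bars, alike and interchangeable: black metal bar 100 long (x) x 25 wide (y) x 40 high (z) mm, three small holes through its sides, about 0.27 kg, standing on the set-up board, its length pointing roughly away from the robot (within 30 degrees). The point is its centre, half-way up (20 mm above its underside).
- low_bar_a_centre (a point): one of the two low bars, alike, not wanted for this job, to stay on the set-up board: black metal bar 100 long (x) x 38 wide (y) x 16 high (z) mm, flat, three holes in its top. The point is its centre, half-way up.
- low_bar_b_centre (a point): one of the two low bars, alike, not wanted for this job, to stay on the set-up board: black metal bar 100 long (x) x 38 wide (y) x 16 high (z) mm, flat, three holes in its top. The point is its centre, half-way up.
- blank_centre (a point): walnut sign blank: dark wooden plate 230 long (x) x 56 wide (y) x 15 mm thick (z), about 0.13 kg, lying flat on the bench between pallet and set-up board, length roughly pointing away from the robot. The point is its centre, half-way up (7.5 mm above its underside). Resting on the tall bars, its underside is 52 mm above the bench.
- weight_a_centre (a point): one of the two hold-down weights, alike and interchangeable: plain steel cylinder 44 mm in diameter, 40 mm high, about 0.45 kg, standing upright on the set-up board. The point is its centre, half-way up (20 mm above its underside).
- weight_b_centre (a point): one of the two hold-down weights, alike and interchangeable: plain steel cylinder 44 mm in diameter, 40 mm high, about 0.45 kg, standing upright on the set-up board. The point is its centre, half-way up (20 mm above its underside).
Not all that is in view belongs to the job. Leave any yellow look-alike of the part that bears weight_a_centre alone.

How it is judged:
On the way, in this order (a step that is already met when the one before it is completed fails the run):
1. the two tall bars stand on the two scribed lines, let go (((y of tall_bar_a_centre in the frame of pallet between 0.074 and 0.096 m and x of tall_bar_a_centre in the frame of pallet between -0.015 and 0.015 m and z of tall_bar_a_centre in the frame of pallet between 0.028 and 0.036 m and angle between the x axis of each of tall_bar_a_centre, tall_bar_b_centre and the x axis of pallet, either way round below 0.14 rad and angle between each of tall_bar_a_centre, tall_bar_b_centre's own z axis and vertical below 0.08 rad and y of tall_bar_b_centre in the frame of pallet between -0.096 and -0.074 m and x of tall_bar_b_centre in the frame of pallet between -0.015 and 0.015 m and z of tall_bar_b_centre in the frame of pallet between 0.028 and 0.036 m) or (y of tall_bar_a_centre in the frame of pallet between -0.096 and -0.074 m and x of tall_bar_a_centre in the frame of pallet between -0.015 and 0.015 m and z of tall_bar_a_centre in the frame of pallet between 0.028 and 0.036 m and angle between the x axis of each of tall_bar_a_centre, tall_bar_b_centre and the x axis of pallet, either way round below 0.14 rad and angle between each of tall_bar_a_centre, tall_bar_b_centre's own z axis and vertical below 0.08 rad and y of tall_bar_b_centre in the frame of pallet between 0.074 and 0.096 m and x of tall_bar_b_centre in the frame of pallet between -0.015 and 0.015 m and z of tall_bar_b_centre in the frame of pallet between 0.028 and 0.036 m)) and contact force between the fingers and tall_bar_a below 0.05 N and contact force between the fingers and tall_bar_b below 0.05 N), for 0.2 s.
2. the blank lies centred across both bars, let go (horizontal distance between blank_centre and pallet below 0.014 m and z of blank_centre in the frame of pallet between 0.0555 and 0.0635 m and angle between the x axis of blank_centre and the y axis of pallet, either way round below 0.12 rad and angle between blank_centre's own z axis and vertical below 0.06 rad and contact force between the fingers and blank below 0.05 N), for 0.2 s.
3. a weight stands on the blank over each bar, let go (((horizontal distance between weight_a_centre and tall_bar_a_centre below 0.015 m and angle between each of weight_a_centre, weight_b_centre's own z axis and vertical below 0.08 rad and z of weight_a_centre in the frame of pallet between 0.082 and 0.092 m and horizontal distance between weight_b_centre and tall_bar_b_centre below 0.015 m and z of weight_b_centre in the frame of pallet between 0.082 and 0.092 m) or (horizontal distance between weight_a_centre and tall_bar_b_centre below 0.015 m and angle between each of weight_a_centre, weight_b_centre's own z axis and vertical below 0.08 rad and z of weight_a_centre in the frame of pallet between 0.082 and 0.092 m and horizontal distance between weight_b_centre and tall_bar_a_centre below 0.015 m and z of weight_b_centre in the frame of pallet between 0.082 and 0.092 m)) and contact force between the fingers and weight_a below 0.05 N and contact force between the fingers and weight_b below 0.05 N), for 0.2 s.
At the end, for the whole second after the job is handed in: Tall bars upright along the scribed lines (within 11 mm of the line, 15 mm of its middle, 8 deg); blank level on both, within 14 mm of the pallet centre and 7 deg of square; a weight upright on the blank within 15 mm of each bar's centre; low bars within 25 mm of their start; all released, at rest (((y of tall_bar_a_centre in the frame of pallet between 0.074 and 0.096 m and x of tall_bar_a_centre in the frame of pallet between -0.015 and 0.015 m and z of tall_bar_a_centre in the frame of pallet between 0.028 and 0.036 m and angle between the x axis of each of tall_bar_a_centre, tall_bar_b_centre and the x axis of pallet, either way round below 0.14 rad and angle between each of tall_bar_a_centre, tall_bar_b_centre's own z axis and vertical below 0.08 rad and y of tall_bar_b_centre in the frame of pallet between -0.096 and -0.074 m and x of tall_bar_b_centre in the frame of pallet between -0.015 and 0.015 m and z of tall_bar_b_centre in the frame of pallet between 0.028 and 0.036 m) or (y of tall_bar_a_centre in the frame of pallet between -0.096 and -0.074 m and x of tall_bar_a_centre in the frame of pallet between -0.015 and 0.015 m and z of tall_bar_a_centre in the frame of pallet between 0.028 and 0.036 m and angle between the x axis of each of tall_bar_a_centre, tall_bar_b_centre and the x axis of pallet, either way round below 0.14 rad and angle between each of tall_bar_a_centre, tall_bar_b_centre's own z axis and vertical below 0.08 rad and y of tall_bar_b_centre in the frame of pallet between 0.074 and 0.096 m and x of tall_bar_b_centre in the frame of pallet between -0.015 and 0.015 m and z of tall_bar_b_centre in the frame of pallet between 0.028 and 0.036 m)) and horizontal distance between blank_centre and pallet below 0.014 m and z of blank_centre in the frame of pallet between 0.0555 and 0.0635 m and angle between the x axis of blank_centre and the y axis of pallet, either way round below 0.12 rad and angle between blank_centre's own z axis and vertical below 0.06 rad and ((horizontal distance between weight_a_centre and tall_bar_a_centre below 0.015 m and angle between each of weight_a_centre, weight_b_centre's own z axis and vertical below 0.08 rad and z of weight_a_centre in the frame of pallet between 0.082 and 0.092 m and horizontal distance between weight_b_centre and tall_bar_b_centre below 0.015 m and z of weight_b_centre in the frame of pallet between 0.082 and 0.092 m) or (horizontal distance between weight_a_centre and tall_bar_b_centre below 0.015 m and angle between each of weight_a_centre, weight_b_centre's own z axis and vertical below 0.08 rad and z of weight_a_centre in the frame of pallet between 0.082 and 0.092 m and horizontal distance between weight_b_centre and tall_bar_a_centre below 0.015 m and z of weight_b_centre in the frame of pallet between 0.082 and 0.092 m)) and linear speed of each of tall_bar_a, tall_bar_b, blank, weight_a, weight_b below 0.02 m/s); the robot touches nothing.
It fails at once if a weight or a tall bar is tipped over (angle between any of weight_a_centre, weight_b_centre, tall_bar_a_centre, tall_bar_b_centre's own z axis and vertical above 0.9 rad).
It fails at once if a low bar is moved more than 25 mm (distance of any of low_bar_a_centre, low_bar_b_centre from where it was at the start of the episode above 0.025 m).
It also fails if it takes over 128 s, if anything falls off the work surface, if the arm or the gripper's body presses on something with over 40 N, if the wrist force passes 120 N, or if a joint passes its speed limit or range.

## Robot

A 7-joint arm with a two-finger parallel gripper is mounted at the origin on the work surface. World frame = base frame: x ahead of the robot, y to its left, z up, the work surface at z = 0. Lengths are in m, angles in rad, forces in N, time in s.
With the tool pointing down it reaches from about 0.35 to 0.9 m from the base axis. Payload 7.2 kg.
Tool frame: the origin (TCP) lies midway between the tips of the shut fingers; the grasp point (between the pads) lies 19 mm behind it (robot.grip_depth is the distance from the TCP to the grasp point, in m); z points along the fingers, y is the direction in which the jaws open and shut (so a half turn about z gives the same grasp; the last joint's range is limited). The gripper opens to 85 mm and grips with 20 to 120 N. Pads are 22 mm wide; open, the fingers measure 114 mm over their backs; the gripper's body (76 mm by 85 mm) begins 54 mm behind the grasp point. The pads swing forward as they close: fully open they stand 13 mm farther back than shut.
Start: joints at [1.067, 0.411, -0.013, 1.596, 0.006, 1.134, -0.082], TCP at [0.264, -0.567, 0.231] pointing down, gripper open.
Joint ranges: [-2.95, 2.95], [-0.29, 1.99], [-1.47, 1.44], [0.14, 2.54], [-1.03, 4.17], [0.13, 1.85], [-2.86, 2.86]. Speed limits (rad/s): [2.39, 2.39, 3.01, 3.01, 3.14, 3.14, 3.14].

## Interface

Orientations are given as a unit quaternion [w, x, y, z].
In Python, from bench import robot gives the robot as it stands.
- The arm moves only by the tool servo_tool, never from a script. Its argument "plan" is one flat list of numbers, 5 for each row, row after row: the shift along the world's x, y, z in cm, then the turn about the world's z in rad, then the finger opening in cm, from 0 to 8.54. In form: [tx, ty, tz, roll, hand, tx, ty, tz, roll, hand, ...]. A call has 1 to 8 rows; each row is the pose to reach, as a shift and turn from the pose commanded when the call began; what a row does not reach only later rows make up. A row lasts 1/12 s, in which the tool goes at most 41.7 mm and 7.16 degrees, less where a joint would pass 70% of its speed; a pose out of reach is approached as far as the arm can. A call with a gripper value outside its range is refused whole. The fingers move at their own pace and stop on an object; "newtons" is the grip in N (left out, the last holds). Time passes only in rows, so rows that repeat a pose let the fingers close. It gives the time, the measured TCP pose, the force and the opening at its end, in the units of the state.
- robot.observe(): the state, without advancing time (a new reading comes with each control period).
- robot.grab_frame(name): name is "scene" or "top" or "wrist"; returns the picture (384x512x3 uint8, red, green, blue); there is no depth.
- robot.camera_info(name): a dict with "fx", "fy", "cx", "cy" (pixels), "rvec" (rotation vector, rad) and "tvec" (3), from world to camera coordinates, as OpenCV has them; the wrist camera has in their place "hand_eye" (4x4, takes a point from camera to tool coordinates, whose origin is the TCP and whose axes are the flange's). Camera axes: x right, y down, z forward; pixel columns grow to the right and rows downward; lengths in m; the calibration is good to about 2 mm. A picture is of the moment at which its call begins: read the wrist's pose just before it. camera_info takes no time and is no camera call.
- robot.job_done(): hands the job in, once; it reports no verdict.
The state is a dict: "time": time; "joints": joint angles; "joint_vel": joint speeds; "tau": joint torques, N m; "position": TCP position; "tcp_rot": TCP orientation; "wrist_force": force on the tool from outside, world axes, zero at the start; "ft_torque": the same for the moment, N m; "grip_width": finger opening in m.
Only numpy, scipy, OpenCV 4.12 (cv2) and the standard library are available. Lean on these libraries where they do the work, as an engineer would, in place of code of your own. Each camera call takes 0.05 s, during which the arm holds its last target.

## Working session

There is one attempt and no reset: what is moved stays moved. The work goes in short steps, Python scripts to look and compute and a tool call to move; the robot and the scene stay as the last step left them, time stands still between calls to the robot, and variables do not carry over. Pictures are saved under pics/ and viewed, and the job is handed in when it is done.

Besides the shell and the picture viewer there is one more tool, called after "Request:" by a JSON object that holds its "fn" and its "kwargs", one argument or row to a line. servo_tool: Moves the arm, as the interface text tells. Its arguments: {"type":"object","properties":{"plan":{"type":"array"},"newtons":{"type":"number"}},"required":["plan"]}

```bash
ls; mkdir -p pics; python3 - <<'E'
from bench import robot
import cv2
print(robot.observe())
for n in ("scene","top","wrist"):
    f=robot.grab_frame(n); cv2.imwrite(f"pics/{n}0.png",f[:,:,::-1]); print(n,robot.camera_info(n))
print(robot.grip_depth)
E
```

```text
pics
{'time': 0.0, 'joints': array([ 1.06681084,  0.41190997, -0.01276178,  1.59704344,  0.00560482,
        1.13429658, -0.08219126]), 'joint_vel': array([-1.18703626e-03, -3.22537165e-05, -3.44893493e-04,  1.84021938e-05,
        2.99937605e-04,  2.00407995e-03,  8.83802268e-04]), 'tau': array([-7.19568216e-04, -6.00628710e+01,  6.82213493e-01, -2.99409342e+01,
        1.37866609e-02,  1.05656264e-02, -4.56529824e-05]), 'position': array([ 0.26360469, -0.56614258,  0.23044678]), 'tcp_rot': array([-7.79425347e-04,  9.76346069e-01,  2.16212155e-01, -2.23545733e-04]), 'wrist_force': array([-0.67057073, -0.37086081,  0.72214814]), 'ft_torque': array([-0.01569119, -0.04801321,  0.0261865 ]), 'grip_width': 0.08538042999819387}
scene {'fx': 361.4685518498516, 'fy': 361.4685518498516, 'cx': 255.32387671038518, 'cy': 195.75836674315693, 'rvec': array([ 2.15166173,  0.89438076, -0.41088536]), 'tvec': array([-0.343236  , -0.26460919,  1.32330851])}
top {'fx': 407.77029541358894, 'fy': 407.77029541358894, 'cx': 257.24541488589256, 'cy': 188.8021624427699, 'rvec': array([ 2.13833287, -2.09150184,  0.1870457 ]), 'tvec': array([-0.06530873,  0.59144468,  1.00268716])}
wrist {'fx': 307.20765192755795, 'fy': 307.20765192755795, 'cx': 254.1313911323338, 'cy': 191.40474095563263, 'hand_eye': array([[-1.66041909e-04, -9.65654115e-01, -2.59830912e-01,
         6.41546932e-02],
       [ 9.99999522e-01,  9.00034597e-05, -9.73533284e-04,
        -2.52377325e-05],
       [ 9.63482103e-04, -2.59830949e-01,  9.65653638e-01,
        -1.41461261e-01],
       [ 0.00000000e+00,  0.00000000e+00,  0.00000000e+00,
         1.00000000e+00]])}
0.0187
```

View pics/top0.png

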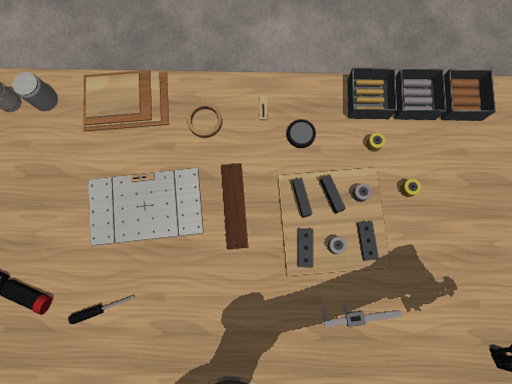

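View pics/scene0.png

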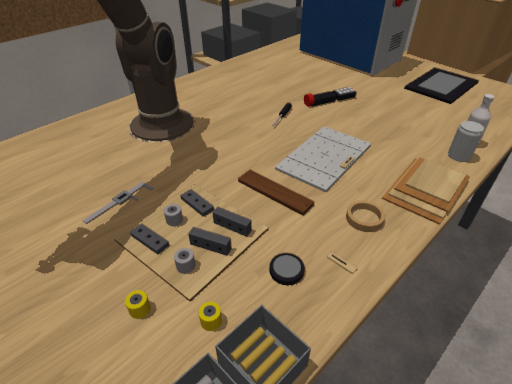

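View pics/wrist0.png

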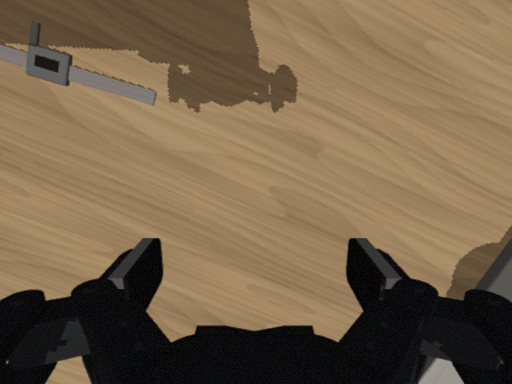

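```bash
cat > h.py <<'E'
import numpy as np, cv2
from scipy.spatial.transform import Rotation as R
from bench import robot
def ray(name,uv,z,st=None):
    c=robot.camera_info(name); uv=np.atleast_2d(np.array(uv,float))
    d=np.c_[(uv[:,0]-c['cx'])/c['fx'],(uv[:,1]-c['cy'])/c['fy'],np.ones(len(uv))]
    if name=='wrist':
        q=st['tcp_rot']; Rt=R.from_quat([q[1],q[2],q[3],q[0]]).as_matrix()
        H=c['hand_eye']; Rw=Rt@H[:3,:3]; o=Rt@H[:3,3]+st['position']
    else:
        M=cv2.Rodrigues(c['rvec'])[0]; Rw=M.T; o=-M.T@c['tvec']
    d=d@Rw.T
    return o+d*((z-o[2])/d[:,2])[:,None]
def proj(name,P,st=None):
    c=robot.camera_info(name); P=np.atleast_2d(P)
    if name=='wrist':
        q=st['tcp_rot']; Rt=R.from_quat([q[1],q[2],q[3],q[0]]).as_matrix()
        H=c['hand_eye']; Rw=Rt@H[:3,:3]; o=Rt@H[:3,3]+st['position']; p=(P-o)@Rw
    else: p=P@cv2.Rodrigues(c['rvec'])[0].T+c['tvec']
    return np.c_[p[:,0]/p[:,2]*c['fx']+c['cx'],p[:,1]/p[:,2]*c['fy']+c['cy']]
E
python3 - <<'E'
from h import *
c=robot.camera_info('top');M=cv2.Rodrigues(c['rvec'])[0];print(-M.T@c['tvec'])
f=cv2.imread('pics/top0.png')
cv2.imwrite('pics/z1.png',cv2.resize(f[160:280,270:400],None,fx=6,fy=5 and 6,interpolation=cv2.INTER_NEAREST)[:600*2:1][:720][:, :780][:600])
cv2.imwrite('pics/z2.png',cv2.resize(f[155:255,80:260],None,fx=4.4,fy=4.4,interpolation=cv2.INTER_NEAREST))
E
```

```text
[ 0.39244216 -0.06932169  1.09573593]
```

View pics/z1.png

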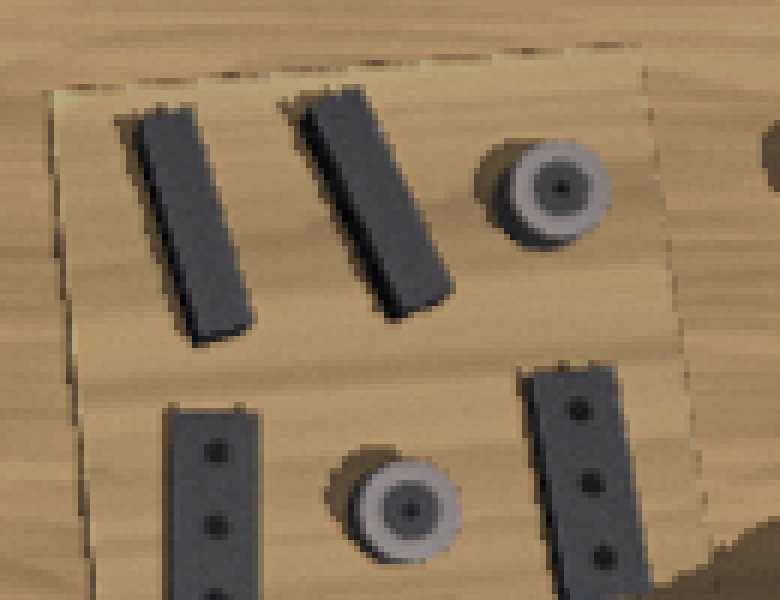

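View pics/z2.png

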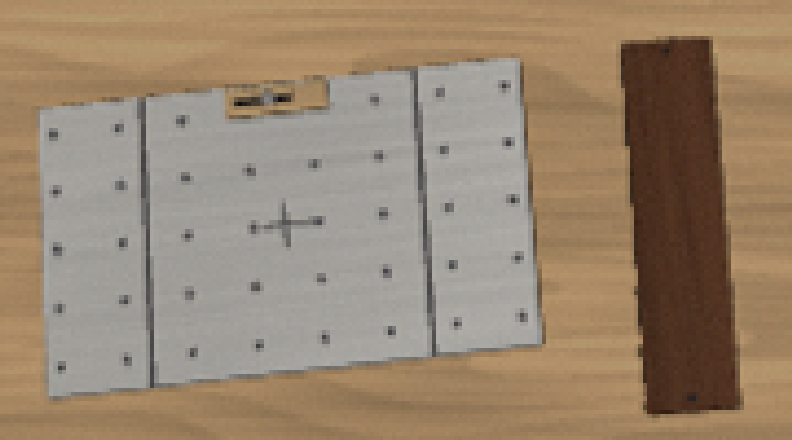

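```bash
cat > meas.py <<'E'
from h import *
def rects(f,box,lo,hi,z,name='top',minarea=40,bgr=False):
    x0,y0,x1,y1=box; s=6
    c=cv2.resize(f[y0:y1,x0:x1],None,fx=s,fy=s,interpolation=cv2.INTER_LINEAR)
    m=cv2.inRange(c,lo,hi); m=cv2.morphologyEx(m,cv2.MORPH_CLOSE,np.ones((19,19)))
    m=cv2.morphologyEx(m,cv2.MORPH_OPEN,np.ones((13,13)))
    out=[]
    for k in cv2.findContours(m,cv2.RETR_EXTERNAL,cv2.CHAIN_APPROX_NONE)[0]:
        if cv2.contourArea(k)<minarea*s*s: continue
        uv=(k[:,0,:]+.5)/s-.5+[x0,y0]
        P=ray(name,uv,z)[:,:2]*1000
        r=cv2.minAreaRect(P.astype(np.float32)); b=cv2.boxPoints(r)
        e=[b[1]-b[0],b[2]-b[1]]; e=max(e,key=np.linalg.norm)
        out.append((np.round(r[0],1),np.round(r[1],1),round((np.degrees(np.arctan2(e[1],e[0]))+90)%180-90,1),np.round(uv.mean(0))))
    return out
E
python3 - <<'E'
from meas import *
f=cv2.imread('pics/top0.png')
for p in [(302,197),(297,205),(332,193),(338,245),(346,239),(362,187),(305,250),(235,200),(120,220),(300,217)]: print(p,f[p[1],p[0]])
print('tall');[print(*o) for o in rects(f,(284,172,350,222),(48,46,46),(95,95,95),.049)]
print('blank');[print(*o) for o in rects(f,(215,155,255,255),(10,20,45),(70,75,115),.015)]
print('pallet');[print(*o) for o in rects(f,(80,160,212,250),(135,135,120),(255,255,255),.012)]
print('weights');[print(*o) for o in rects(f,(325,180,375,258),(100,95,90),(200,165,165),.049)]
E
```

```text
(302, 197) [67 65 67]
(297, 205) [47 64 77]
(332, 193) [69 67 67]
(338, 245) [32 26 29]
(346, 239) [ 95 134 162]
(362, 187) [78 76 78]
(305, 250) [69 68 69]
(235, 200) [30 44 73]
(120, 220) [151 157 158]
(300, 217) [107 148 178]
tall
[ 574.6 -164.8] [104.5  34. ] 16.8 [300. 197.]
[ 586.1 -244.2] [104.   36.1] 24.8 [331. 193.]
blank
[554.9  10.8] [229.8  57.5] 6.2 [234. 206.]
pallet
[549.2 251.3] [179.3 298.9] -82.4 [145. 206.]
weights
[ 446.5 -259.7] [45.4 71.5] -21.3 [337. 248.]
[ 595.5 -328.4] [42.8 42.3] 1.2 [364. 190.]
```

```bash
cat >> meas.py <<'E'
def grey(f,box,vlo,vhi,z,name='top',minarea=40,cl=9,sat=16,s=6,wst=None,save=None):
    x0,y0,x1,y1=box
    c=cv2.resize(f[y0:y1,x0:x1],None,fx=s,fy=s,interpolation=cv2.INTER_CUBIC).astype(int)
    m=((c.max(2)-c.min(2)<sat)&(c.max(2)>vlo)&(c.max(2)<vhi)).astype(np.uint8)*255
    m=cv2.morphologyEx(m,cv2.MORPH_OPEN,np.ones((9,9)))
    m=cv2.morphologyEx(m,cv2.MORPH_CLOSE,np.ones((cl,cl)))
    if save: cv2.imwrite(save,m)
    out=[]
    for k in cv2.findContours(m,cv2.RETR_EXTERNAL,cv2.CHAIN_APPROX_NONE)[0]:
        if cv2.contourArea(k)<minarea*s*s: continue
        uv=(k[:,0,:]+.5)/s-.5+[x0,y0]
        P=ray(name,uv,z,wst)[:,:2]*1000
        r=cv2.minAreaRect(P.astype(np.float32)); b=cv2.boxPoints(r)
        e=[b[1]-b[0],b[2]-b[1]]; e=max(e,key=np.linalg.norm)
        out.append((np.round(r[0],1),np.round(r[1],1),round((np.degrees(np.arctan2(e[1],e[0]))+90)%180-90,1),np.round(uv.mean(0))))
    return out
E
python3 - <<'E'
from meas import *
f=cv2.imread('pics/top0.png')
print('tall');[print(*o) for o in grey(f,(284,172,350,222),55,95,.049)]
print('low');[print(*o) for o in grey(f,(290,215,380,275),55,95,.025,cl=31)]
print('w');[print(*o) for o in grey(f,(325,180,375,258),85,180,.049,cl=61)]
print(ray('top',[[145,205.4]],.012))
E
```

```text
tall
[ 577.  -169.2] [99.3 23.8] 16.2 [302. 197.]
[ 588.2 -249.8] [99.7 23.6] 23.8 [333. 193.]
low
[ 455.3 -264.8] [23.3 23.7] -0.7 [338. 245.]
[ 446.6 -180. ] [97.7 36.2] 0.2 [305. 248.]
[ 469.  -345.8] [100.   41.8] 8.1 [369. 241.]
w
[ 450.5 -258.3] [52.8 48.6] 41.0 [336. 247.]
[ 598.7 -332. ] [50.7 52.3] -1.3 [365. 189.]
[[0.54936696 0.2499071  0.012     ]]
```

Request:
{"fn": "servo_tool", "kwargs": {
  "plan": [3,4,0,0,5,6,8,0,0,5,9,12,-1,-0.05,5,12,15,-2,-0.1,5,15,19,-3,-0.154,5,18,23,-3,-0.154,5,21,26.6,-3,-0.154,5,23,29.5,-3,-0.154,5],
  "newtons": 50
}}

```text
time: 0.82
position: [0.4685, -0.3043, 0.2019]
tcp_rot: [-0.0, 0.99, 0.14, -0.0]
wrist_force: [1.5, -0.7, 0.4]
grip_width: 0.0499
```

Request:
{"fn": "servo_tool", "kwargs": {
  "plan": [2.5,3,0,0,5,5,6,0,0,5,7,9,0,0,5,8.3,10.3,0,0,5,8.3,10.3,0,0,5,8.3,10.3,0,0,5]
}}

```text
time: 1.32
position: [0.5511, -0.2019, 0.2018]
tcp_rot: [-0.0, 0.99, 0.142, -0.0]
wrist_force: [0.1, -0.1, -0.3]
grip_width: 0.0499
```

```bash
cat > st.py <<'E'
from h import *
def state():
    s=robot.observe(); q=s['tcp_rot']; Rt=R.from_quat([q[1],q[2],q[3],q[0]]).as_matrix()
    print('t',round(s['time'],2),'tcp',np.round(s['position']*1000,1),'yaw',round(np.degrees(np.arctan2(Rt[1,0],Rt[0,0])),2),'w',round(s['grip_width']*1000,1),'F',np.round(s['wrist_force'],1),'tilt',np.round(Rt[:2,2],3))
    return s
def look(n,name='wrist'):
    s=state(); f=np.ascontiguousarray(robot.grab_frame(name)[:,:,::-1]); cv2.imwrite(f'pics/{n}.png',f); return s,f
E
python3 - <<'E'
from st import *
from meas import grey
s,f=look('w1')
E
```

```text
t 1.32 tcp [ 551.1 -201.9  201.8] yaw 16.3 w 49.9 F [ 0.1 -0.1 -0.3] tilt [-0.001  0.   ]
```

View pics/w1.png

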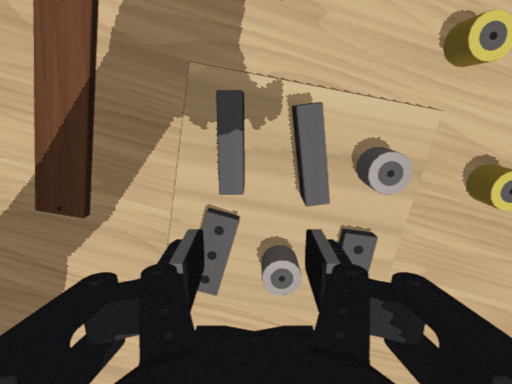

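```bash
python3 - <<'E'
from st import *
s=robot.observe(); 
A=[(217,91),(244,90),(244,193),(219,194)]
B=[(296,104),(321,102),(329,203),(305,205)]
for n,c in (('A',A),('B',B)):
    P=ray('wrist',c,.049,s)[:,:2]*1000; r=cv2.minAreaRect(P.astype(np.float32)); print(n,np.round(P.mean(0),1),r)
print(ray('wrist',[(390,172),(282,279)],.049,s)*1000)
P=proj('wrist',np.array([[.577,-.1692,.049],[.5882,-.2498,.049]]),s);print(P)
E
```

```text
A [ 574.2 -173.6] ((574.1644287109375, -173.54698181152344), (98.61260986328125, 24.870914459228516), 15.653191566467285)
B [ 585.6 -252.1] ((585.7303466796875, -252.34344482421875), (99.32342529296875, 24.03680419921875), 23.452417373657227)
[[ 591.34944978 -329.52803813   49.        ]
 [ 450.24567378 -263.61834058   49.        ]]
[[227.30311934 140.12023905]
 [311.52487426 152.38770206]]
```

Request:
{"fn": "servo_tool", "kwargs": {
  "plan": [2.4,3.1,-3,0,5,2.4,3.1,-7,0,5,2.4,3.1,-11,0,5,2.4,3.1,-14,0,5,2.4,3.1,-16,0,5,2.4,3.1,-18,0,5,2.4,3.1,-18,0,5]
}}

```text
time: 1.95
position: [0.5709, -0.1736, 0.0183]
tcp_rot: [-0.001, 0.99, 0.139, -0.004]
wrist_force: [0.2, -1.1, -1.5]
grip_width: 0.0501
```

```bash
python3 - <<'E'
from st import *
s,f=look('w2')
E
```

```text
t 1.95 tcp [ 570.9 -173.6   18.3] yaw 16.0 w 50.1 F [ 0.2 -1.1 -1.5] tilt [-0.007  0.001]
```

View pics/w2.png

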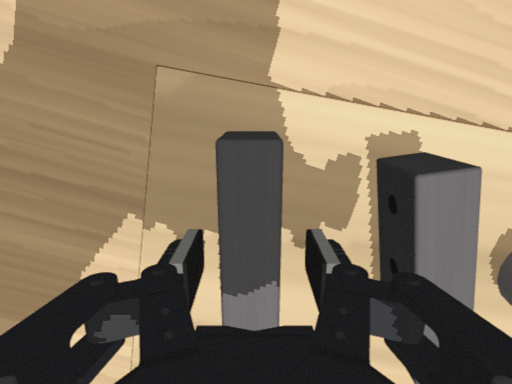

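```bash
python3 - <<'E'
from st import *
s=state()
P=ray('wrist',[(217,141),(282,140),(222,325),(279,325),(250,330)],.049,s)[:,:2]*1000;print(P, P[:4].mean(0))
y=np.radians(16);print((P-s['position'][:2]*1000)@np.array([[np.cos(y),-np.sin(y)],[np.sin(y),np.cos(y)]]))
E
```

```text
t 2.0 tcp [ 572.3 -173.7   20.5] yaw 16.01 w 49.7 F [ 0.8 -0.1  0.2] tilt [-0.005  0.   ]
[[ 619.50129739 -146.2420394 ]
 [ 626.36827205 -168.86480067]
 [ 543.63119196 -167.61697349]
 [ 550.45997372 -191.2526909 ]
 [ 544.52960749 -179.92574101]] [ 584.99018378 -168.49412612]
[[ 52.95408086  13.35648742]
 [ 53.31936246 -10.28270119]
 [-25.86867567  13.72221727]
 [-25.81931598 -10.88015989]
 [-28.39781937   1.64263365]]
```

Request:
{"fn": "servo_tool", "kwargs": {
  "plan": [0,0,0,0,2,0,0,0,0,2,0,0,0,0,2,0,0,0,0,2,0,0,0,0,2,0,0,0,0,2]
}}

```text
time: 2.5
position: [0.5757, -0.1729, 0.0242]
tcp_rot: [0.001, 0.99, 0.14, 0.001]
wrist_force: [-1.9, -1.0, 8.0]
grip_width: 0.0241
```

Request:
{"fn": "servo_tool", "kwargs": {
  "plan": [0,0,2,0,2,0,0,5,0,2,0,0,8,0,2,0,3,10,-0.03,2,-1,6.5,10,-0.08,2,-1,10,10,-0.12,2,-1,14,10,-0.147,2,-1,18,10,-0.147,2]
}}

```text
time: 3.17
position: [0.5645, 0.009, 0.1232]
tcp_rot: [0.0, 0.998, 0.066, 0.001]
wrist_force: [1.5, 0.1, -2.2]
grip_width: 0.0244
```

Request:
{"fn": "servo_tool", "kwargs": {
  "plan": [-0.5,4,0,0,2,-1,8,0,0,2,-1.5,12,0,0,2,-2,16,0,0,2,-2.5,20,0,0,2,-2.5,24,0,0,2,-2.5,24,0,0,2,-2.5,24,0,0,2]
}}

```text
time: 3.83
position: [0.5387, 0.2515, 0.1226]
tcp_rot: [-0.001, 0.998, 0.07, 0.0]
wrist_force: [0.3, -0.5, -2.4]
grip_width: 0.0243
```

```bash
python3 - <<'E'
from st import *
s,f=look('w3')
E
```

```text
t 3.83 tcp [538.7 251.5 122.6] yaw 8.06 w 24.3 F [ 0.3 -0.5 -2.4] tilt [0.    0.001]
```

View pics/w3.png

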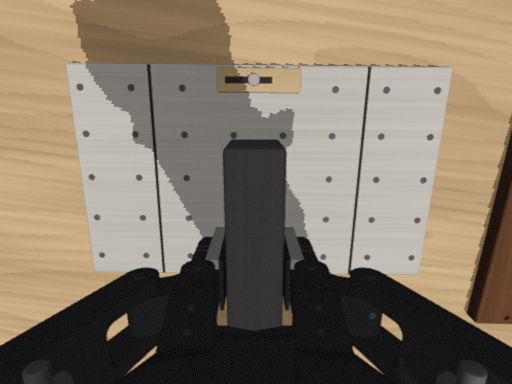

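```bash
python3 - <<'E'
from st import *
s=robot.observe()
f=cv2.imread('pics/w3.png')
P=ray('wrist',[(69,64.5),(449,67.5),(421,275.5),(95,272.5),(150,66),(163,272),(368,67),(351,275)],.012,s)[:,:2]*1000
print(np.round(P,1),P[:4].mean(0)); r=cv2.minAreaRect(P[:4].astype(np.float32));print(r)
for i,j in((3,0),(2,1),(5,4),(7,6)):
    d=P[j]-P[i];print(np.linalg.norm(d),np.degrees(np.arctan2(d[1],d[0])),(P[i]+P[j])/2)
z=s['position'][2]+.025
E_=ray('wrist',[(225,150),(286,150)],z,s)[:,:2]*1000;print(E_)
y=np.radians(8.06);print((E_-s['position'][:2]*1000)@np.array([[np.cos(y),-np.sin(y)],[np.sin(y),np.cos(y)]]))
E
```

```text
[[615.9 401.9]
 [653.5 113.6]
 [477.6  85.6]
 [439.8 381.6]
 [623.3 340.5]
 [448.8 320.1]
 [645.4 175.1]
 [469.3 149.2]] [546.69699284 245.68680124]
((546.9605712890625, 244.92239379882812), (177.98130798339844, 298.4518737792969), 7.291445732116699)
177.3384788425203 6.549472843506259 [527.84086508 391.7609464 ]
178.06513018951915 9.049591336527156 [565.55312059  99.61265608]
175.7107115723183 6.671019273055128 [536.05027559 330.25742209]
177.9198396342527 8.360836677273086 [557.35408736 162.16602397]
[[586.51646393 265.97424469]
 [589.67533983 243.08178793]]
[[ 49.13216943  10.53281778]
 [ 49.05008921 -12.57640844]]
```

Request:
{"fn": "servo_tool", "kwargs": {
  "plan": [-0.1,4,0,0,2,-0.1,8.1,-1.5,-0.008,2,-0.1,8.1,-5,-0.008,2,-0.1,8.1,-7.5,-0.008,2,-0.1,8.1,-9,-0.008,2,-0.1,8.1,-9.4,-0.008,2,-0.1,8.1,-9.5,-0.008,2,-0.1,8.1,-9.5,-0.008,2]
}}

```text
time: 4.55
position: [0.5396, 0.3268, 0.0274]
tcp_rot: [0.001, 0.998, 0.062, 0.0]
wrist_force: [0.8, 0.4, -3.1]
grip_width: 0.0243
```

```bash
python3 - <<'E'
from st import *
s,f=look('w4')
E
```

```text
t 4.55 tcp [539.6 326.8  27.4] yaw 7.13 w 24.3 F [ 0.8  0.4 -3.1] tilt [ 0.    -0.001]
```

View pics/w4.png

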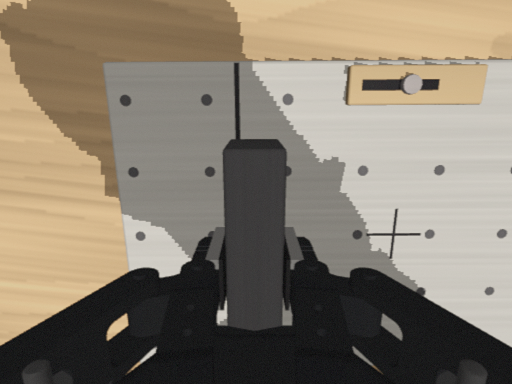

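```bash
python3 - <<'E'
from st import *
s=state()
y=np.radians(7.2);M=np.array([[np.cos(y),-np.sin(y)],[np.sin(y),np.cos(y)]])
P=ray('wrist',[(237,64),(239,138),(104.5,63),(350,61),(510,59),(393,234)],.012,s)[:,:2]*1000
print(P,'\n',(P-s['position'][:2]*1000)@M)
P=ray('wrist',[(225,150),(285,150)],.052,s)[:,:2]*1000;print(P,(P-s['position'][:2]*1000)@M)
E
```

```text
t 4.6 tcp [539.8 327.1  27.6] yaw 7.13 w 24.2 F [ 0.2  0.4 -2.3] tilt [ 0.001 -0.001]
[[622.94161566 345.40557504]
 [588.3894701  340.57674505]
 [615.56134705 408.06932832]
 [630.91984094 292.25239236]
 [641.19441783 217.11079825]
 [546.98036954 250.70947923]] 
 [[  84.7829705     7.73625588]
 [  49.89806605    7.27603479]
 [  85.31474833   70.83087968]
 [  86.03642482  -45.99773484]
 [  86.81224465 -121.83456099]
 [  -2.4478664   -76.69266433]]
[[587.07935584 343.8653361 ]
 [589.91541631 321.18168707]] [[ 49.01045218  10.70289517]
 [ 48.98113438 -12.15733914]]
```

Request:
{"fn": "servo_tool", "kwargs": {
  "plan": [-0.3,0.8,0,0.01,2,-0.3,0.8,0,0.01,2,-0.3,0.8,0,0.01,2]
}}

```text
time: 4.85
position: [0.5356, 0.3378, 0.0277]
tcp_rot: [-0.0, 0.998, 0.069, 0.0]
wrist_force: [0.4, 0.0, -3.1]
grip_width: 0.024
```

```bash
python3 - <<'E'
from st import *
s,f=look('w5')
cv2.imwrite('pics/w5z.png',cv2.resize(f[40:200,120:376],None,fx=3,fy=3))
E
```

```text
t 4.85 tcp [535.6 337.8  27.7] yaw 7.89 w 24.0 F [ 0.4  0.  -3.1] tilt [0.    0.001]
```

View pics/w5z.png

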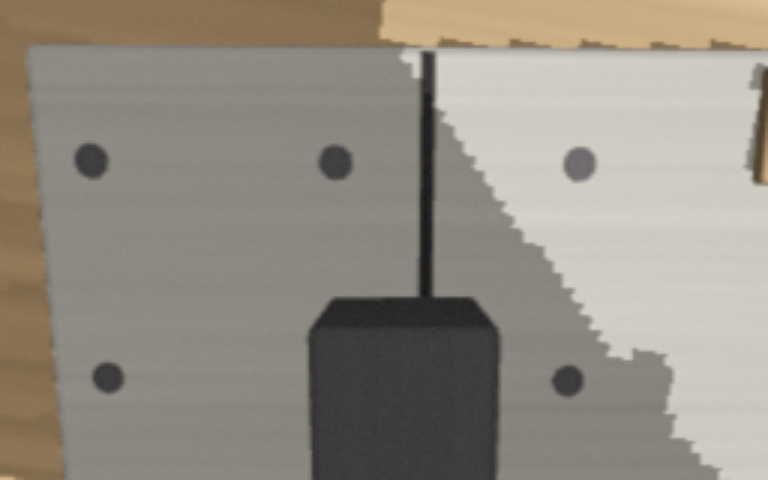

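Request:
{"fn": "servo_tool", "kwargs": {
  "plan": [-0.1,-0.36,0,0,2,-0.1,-0.36,0,0,2,-0.1,-0.36,-0.05,0,2,-0.1,-0.36,-0.1,0,2,-0.1,-0.36,-0.1,0,2,-0.1,-0.36,-0.1,0,2]
}}

```text
time: 5.4
position: [0.535, 0.3327, 0.0269]
tcp_rot: [0.0, 0.998, 0.068, 0.0]
wrist_force: [-2.1, -3.6, 6.5]
grip_width: 0.0243
```

```bash
python3 - <<'E'
from st import *
s,f=look('w6')
cv2.imwrite('pics/w6z.png',cv2.resize(f[40:200,120:376],None,fx=3,fy=3))
E
```

```text
t 5.4 tcp [535.  332.7  26.9] yaw 7.81 w 24.3 F [-2.1 -3.6  6.5] tilt [ 0.    -0.001]
```

View pics/w6z.png

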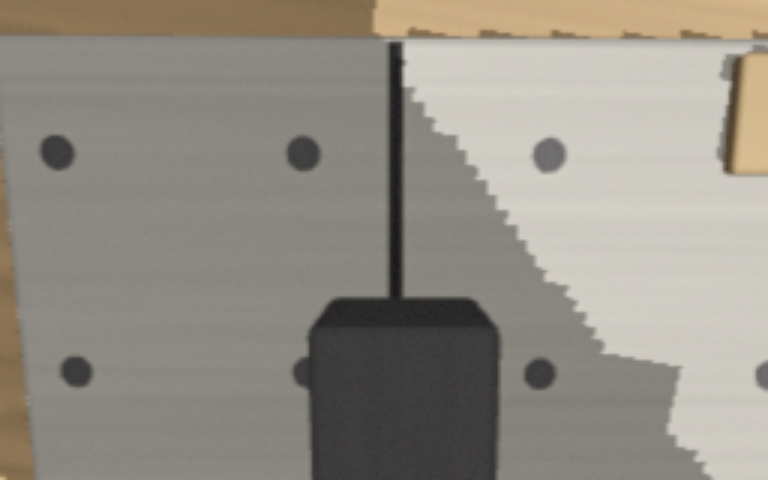

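Request:
{"fn": "servo_tool", "kwargs": {
  "plan": [0,0,0,0,4,0,0,0,0,5,0,0,0,0,5,0,0,3,0,5,0,0,7,0,5,0,-2,10,0,5,0.5,-6,10,0.05,5,1,-10,10,0.1,5]
}}

```text
time: 6.12
position: [0.5457, 0.2352, 0.1289]
tcp_rot: [-0.001, 0.993, 0.121, 0.003]
wrist_force: [0.8, -0.9, 0.5]
grip_width: 0.05
```

Request:
{"fn": "servo_tool", "kwargs": {
  "plan": [0.5,-4,0,0.02,5,1,-8,0,0.04,5,1.5,-12,0,0.06,5,2,-16,0,0.08,5,2.5,-20,0,0.1,5,3,-24,0,0.13,5,3.5,-28,0,0.16,5,4,-32,0,0.18,5]
}}

```text
time: 6.78
position: [0.585, -0.0885, 0.1265]
tcp_rot: [0.0, 0.978, 0.208, 0.0]
wrist_force: [0.3, 0.7, -0.6]
grip_width: 0.0501
```

Request:
{"fn": "servo_tool", "kwargs": {
  "plan": [0,-4,0,0,5,0,-8,0,0,5,0,-12,0,0,5,0,-15,0,0,5,0,-16,0,0,5,0,-16,0,0,5,0,-16,0,0,5]
}}

```text
time: 7.37
position: [0.5849, -0.2461, 0.126]
tcp_rot: [-0.0, 0.978, 0.207, 0.0]
wrist_force: [-0.5, 1.1, 0.6]
grip_width: 0.05
```

```bash
python3 - <<'E'
from st import *
s,f=look('w7')
E
```

```text
t 7.37 tcp [ 584.9 -246.1  126. ] yaw 23.85 w 50.0 F [-0.5  1.1  0.6] tilt [-0.     0.001]
```

View pics/w7.png

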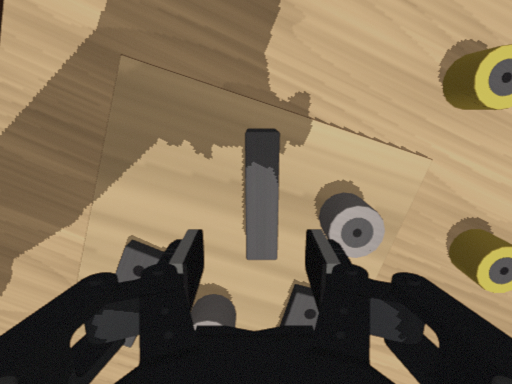

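```bash
python3 - <<'E'
from st import *
s=state()
P=ray('wrist',[(246,132.5),(279,132.5),(277,259.5),(247,260)],.049,s)[:,:2]*1000;print(P.mean(0),cv2.minAreaRect(P.astype(np.float32)))
print(ray('wrist',[(357,233)],.049,s))
E
```

```text
t 7.42 tcp [ 585.2 -244.6  126.2] yaw 23.97 w 49.8 F [-0.2  1.3  0.4] tilt [0.    0.001]
[ 586.61236984 -250.23208907] ((586.5571899414062, -250.36077880859375), (98.43861389160156, 23.509475708007812), 24.020050048828125)
[[ 0.59186389 -0.32734146  0.049     ]]
```

Request:
{"fn": "servo_tool", "kwargs": {
  "plan": [0.1,-0.5,-3,0,5,0.1,-0.5,-6,0,5,0.1,-0.5,-9,0,5,0.1,-0.5,-10.3,0,5,0.1,-0.5,-10.3,0,5,0.1,-0.5,-10.3,0,2,0.1,-0.5,-10.3,0,2,0.1,-0.5,-10.3,0,2]
}}

```text
time: 8.08
position: [0.5873, -0.2515, 0.0255]
tcp_rot: [0.001, 0.978, 0.207, 0.001]
wrist_force: [-1.6, -0.4, -3.1]
grip_width: 0.0241
```

Request:
{"fn": "servo_tool", "kwargs": {
  "plan": [0,0,0,0,2,0,0,0,0,2,0,0,2,0,2,0,0,6,0,2,0,3,9,-0.05,2,0,7,9,-0.1,2,-0.5,11,9,-0.18,2,-1,15,9,-0.24,2]
}}

```text
time: 8.75
position: [0.5758, -0.1006, 0.1146]
tcp_rot: [0.0, 0.996, 0.086, 0.001]
wrist_force: [0.8, 1.3, -2.5]
grip_width: 0.0237
```

```bash
python3 - <<'E'
from st import *
s,f=look('w8')
E
```

```text
t 8.75 tcp [ 575.8 -100.6  114.6] yaw 9.82 w 23.7 F [ 0.8  1.3 -2.5] tilt [ 0.002 -0.   ]
```

View pics/w8.png

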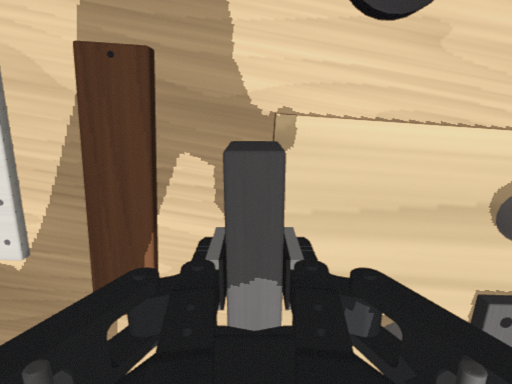

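Request:
{"fn": "servo_tool", "kwargs": {
  "plan": [-0.3,4,0,0,2,-0.6,8,0,0,2,-0.9,12,0,0,2,-1.2,16,0,0,2,-1.5,20,0,-0.035,2,-1.8,24,0,-0.035,2,-1.8,26,0,-0.035,2,-1.8,26.7,0,-0.035,2]
}}

```text
time: 9.47
position: [0.5569, 0.1709, 0.1139]
tcp_rot: [-0.001, 0.997, 0.074, 0.0]
wrist_force: [-0.4, 0.1, -3.0]
grip_width: 0.0244
```

Request:
{"fn": "servo_tool", "kwargs": {
  "plan": [0,0,-2,0,2,0,0,-5,0,2,0,0,-8,0,2,0,0,-8.4,0,2,0,0,-8.4,0,2,0,0,-8.4,0,2]
}}

```text
time: 9.97
position: [0.5579, 0.1642, 0.0294]
tcp_rot: [0.0, 0.998, 0.07, -0.0]
wrist_force: [0.6, 1.1, -3.0]
grip_width: 0.024
```

```bash
python3 - <<'E'
from st import *
s,f=look('w9')
cv2.imwrite('pics/w9z.png',cv2.resize(f[40:200,120:376],None,fx=3,fy=3))
E
```

```text
t 9.97 tcp [557.9 164.2  29.4] yaw 8.08 w 24.0 F [ 0.6  1.1 -3. ] tilt [-0.001 -0.001]
```

View pics/w9z.png

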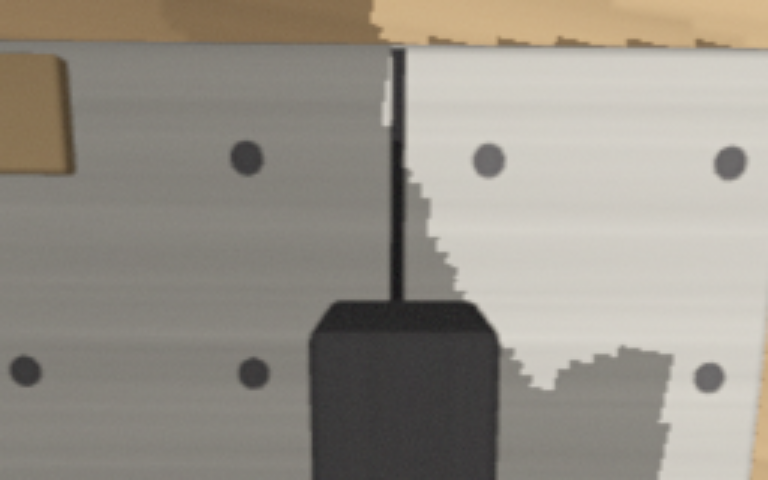

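Request:
{"fn": "servo_tool", "kwargs": {
  "plan": [0,0,-0.15,0,2,0,0,-0.28,0,2,0,0,-0.28,0,2,0,0,-0.28,0,4,0,0,-0.28,0,5,0,0,-0.28,0,5,0,0,3,0,5,0,0,7,0,5]
}}

```text
time: 10.68
position: [0.5554, 0.1646, 0.0971]
tcp_rot: [0.001, 0.997, 0.071, -0.003]
wrist_force: [1.1, -0.7, 0.6]
grip_width: 0.0504
```

Request:
{"fn": "servo_tool", "kwargs": {
  "plan": [-3,0,4,0,6.5,-6,-2,7,0,6.5,-7,-6,7,0,6.5,-7,-10,7,0,6.5,-7,-14,7,0,6.5,-6,-16,7,0,6.5,-6,-16,7,0,6.5,-6,-16,7,0,6.5]
}}

```text
time: 11.35
position: [0.4982, 0.0038, 0.1696]
tcp_rot: [0.0, 0.998, 0.069, 0.0]
wrist_force: [0.1, 1.5, 0.0]
grip_width: 0.0651
```

```bash
python3 - <<'E'
from st import *
s,f=look('w10'); _,f=look('t10','top'); cv2.imwrite('pics/t10z.png',cv2.resize(f[150:270,70:270],None,fx=4,fy=4,interpolation=cv2.INTER_CUBIC))
E
```

```text
t 11.35 tcp [498.2   3.8 169.6] yaw 7.92 w 65.1 F [0.1 1.5 0. ] tilt [ 0.001 -0.   ]
t 11.4 tcp [497.9   5.5 169.4] yaw 8.07 w 65.2 F [0.5 0.1 0. ] tilt [0. 0.]
```

View pics/w10.png

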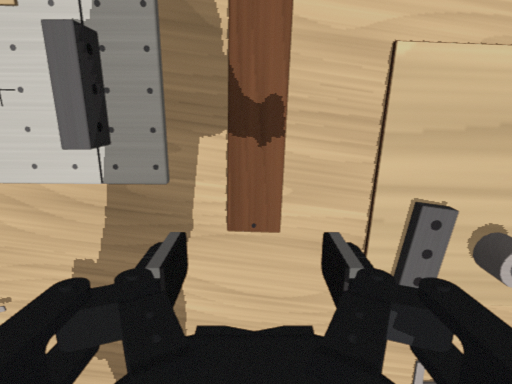

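View pics/t10z.png

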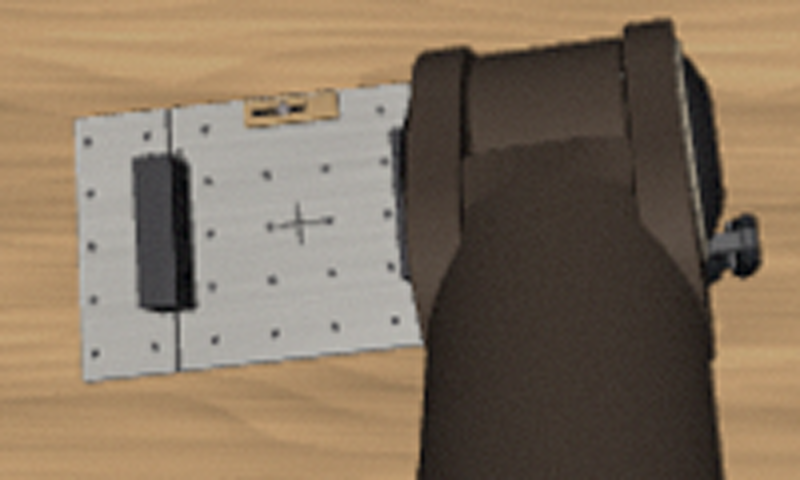

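```bash
python3 - <<'E'
from st import *
s=state()
print(s['joints'])
P=ray('wrist',[(227.5,230),(281,232.5),(229,10),(293,10)],.015,s)[:,:2]*1000;print(P)
m=(P[0]+P[1])/2; 
for i,j in ((0,2),(1,3)): 
  d=P[j]-P[i]; print(np.degrees(np.arctan2(d[1],d[0])))
a=np.radians(6.2); print(m+115*np.array([np.cos(a),np.sin(a)]))
E
```

```text
t 11.45 tcp [497.7   6.4 169.3] yaw 8.17 w 64.9 F [-1.   0.5  0.2] tilt [-0.     0.001]
[ 0.02223104  0.27159767 -0.15690484  1.96317999  0.05233608  0.91062562
 -1.58924337]
[[437.67652782  25.51119217]
 [442.82457385 -29.59333941]
 [639.35604883  48.52193834]
 [647.14778203  -5.977416  ]]
6.509049271606179
6.593060392188936
[554.57791169  10.37885228]
```

Request:
{"fn": "servo_tool", "kwargs": {
  "plan": [3,0.3,0,-0.03,7.6,5.7,0.5,-2,-0.03,7.6,5.7,0.5,-6,-0.03,7.6,5.7,0.5,-10,-0.03,7.6,5.7,0.5,-13,-0.03,7.6,5.7,0.5,-14.5,-0.03,7.6,5.7,0.5,-15,-0.03,7.6,5.7,0.5,-15,-0.03,7.6]
}}

```text
time: 12.12
position: [0.5538, 0.012, 0.018]
tcp_rot: [-0.0, 0.998, 0.057, -0.001]
wrist_force: [0.1, -0.5, 0.1]
grip_width: 0.0759
```

```bash
python3 - <<'E'
from st import *
s,f=look('w11')
E
```

```text
t 12.12 tcp [553.8  12.   18. ] yaw 6.54 w 75.9 F [ 0.1 -0.5  0.1] tilt [-0.003  0.001]
```

View pics/w11.png

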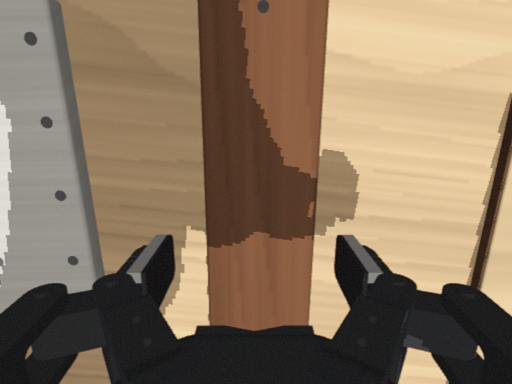

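Request:
{"fn": "servo_tool", "kwargs": {
  "plan": [0.05,-0.1,-0.8,0,7.6,0.05,-0.1,-1.5,0,7.6,0.05,-0.1,-1.8,0,7.6,0.05,-0.1,-1.8,0,5,0.05,-0.1,-1.8,0,5,0.05,-0.1,-1.8,0,5,0.05,-0.1,-1.8,0,5,0.05,-0.1,-1.8,0,5]
}}

```text
time: 12.83
position: [0.5556, 0.0093, 0.0018]
tcp_rot: [0.0, 0.998, 0.056, 0.0]
wrist_force: [-0.6, 0.9, 3.8]
grip_width: 0.0546
```

Request:
{"fn": "servo_tool", "kwargs": {
  "plan": [0,0,0.5,0,5,0,0,2,0,5,0,0,4,0,5,0,0,7,0,5,0,0,10,0,5,0,0,10,0,5]
}}

```text
time: 13.33
position: [0.5585, 0.0096, 0.107]
tcp_rot: [-0.0, 0.998, 0.056, 0.004]
wrist_force: [2.3, -0.3, -1.4]
grip_width: 0.0545
```

```bash
python3 - <<'E'
from st import *
s,f=look('w12')
E
```

```text
t 13.33 tcp [558.5   9.6 107. ] yaw 6.39 w 54.5 F [ 2.3 -0.3 -1.4] tilt [0.008 0.001]
```

View pics/w12.png

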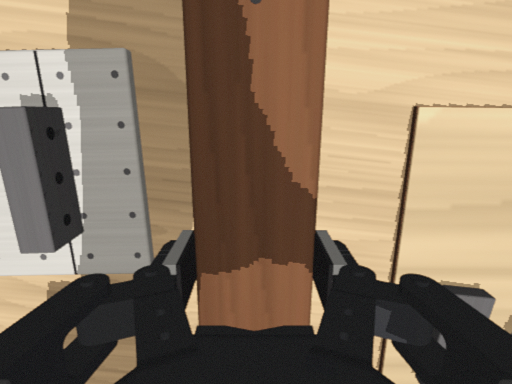

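Request:
{"fn": "servo_tool", "kwargs": {
  "plan": [0,2,1,0.1,5,0,5,2,0.2,5,0,8,2,0.32,5,-0.3,11,2,0.44,5,-0.5,14,2,0.56,5,-0.7,17,2,0.68,5,-1,20,2,0.8,5,-1,22,2,0.92,5]
}}

```text
time: 14.05
position: [0.5435, 0.2327, 0.1204]
tcp_rot: [-0.001, 0.868, 0.497, -0.001]
wrist_force: [-0.4, -0.3, -1.5]
grip_width: 0.0544
```

Request:
{"fn": "servo_tool", "kwargs": {
  "plan": [0,0.5,0,0.12,5,0,1,0,0.24,5,0,1.5,0,0.36,5,0,2,0,0.48,5,0,2.1,0,0.6,5,0,2.1,0,0.67,5,0,2.1,0,0.67,5,0,2.1,0,0.67,5]
}}

```text
time: 14.72
position: [0.5448, 0.2499, 0.1203]
tcp_rot: [-0.001, 0.66, 0.751, -0.001]
wrist_force: [0.0, 0.0, -1.2]
grip_width: 0.0545
```

```bash
python3 - <<'E'
from st import *
s,f=look('w13');print(s['joints'])
E
```

```text
t 14.72 tcp [544.8 249.9 120.3] yaw 97.35 w 54.5 F [ 0.   0.  -1.2] tilt [-0.002 -0.   ]
[-0.11555118  0.544965   -0.54492434  1.74455098  0.33634721  0.9480149
 -0.66705307]
```

View pics/w13.png

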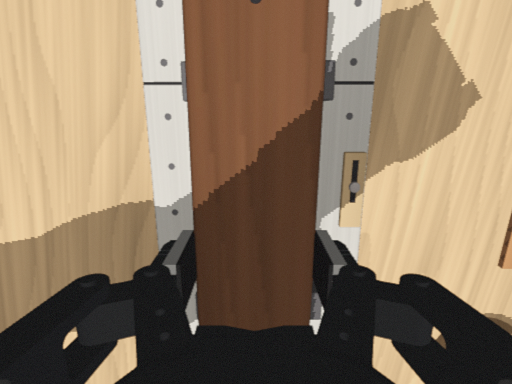

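```bash
python3 - <<'E'
from st import *
s=robot.observe()
P=ray('wrist',[(143,83.5),(160,83.5),(360,83),(374,83),(366,152),(341.5,227)],.012,s)[:,:2]*1000;print(P,(P[0]+P[3])/2)
# blank edges and hole in top plane
P=ray('wrist',[(187,83),(328,83),(254,0)],s['position'][2]+.0145,s)[:,:2]*1000;print(P)
y=np.radians(97.35);M=np.array([[np.cos(y),-np.sin(y)],[np.sin(y),np.cos(y)]]);print((P-s['position'][:2]*1000)@M)
E
python3 - <<'E'
import sys; sys.path.insert(0,'.')
from h import *
# hole positions on blank from first top image (zoom px)
print(ray('top',[[80+665/4.4,155+49/4.4],[80+691/4.4,155+397/4.4]],.015)*1000)
E
```

```text
[[447.72049137 322.28266762]
 [460.70806579 323.95127702]
 [613.36265648 343.93095913]
 [624.04546181 345.30344831]
 [629.70341333 292.44489643]
 [623.02458427 225.75397814]] [535.88297659 333.79305796]
[[507.80947055 320.87819765]
 [562.46411332 327.90003353]
 [530.1196558  352.74903958]]
[[ 75.15114965  27.77315885]
 [ 75.12331165 -27.3307011 ]
 [103.90596924   1.56905074]]
[[662.20234667  21.23840721  15.        ]
 [448.41961168  -1.90622895  15.        ]]
```

Request:
{"fn": "servo_tool", "kwargs": {
  "plan": [0.2,0.25,-2,0,5,0.2,0.25,-4.5,0,5,0.2,0.25,-6,0,5,0.2,0.25,-6.4,0,5,0.2,0.25,-6.6,0,5,0.2,0.25,-6.6,0,5,0.2,0.25,-6.6,0,5]
}}

```text
time: 15.35
position: [0.5479, 0.2533, 0.0564]
tcp_rot: [0.0, 0.66, 0.752, 0.001]
wrist_force: [-0.1, -0.7, -0.5]
grip_width: 0.0546
```

```bash
python3 - <<'E'
from st import *
s,f=look('w14')
s,f=look('sc14','scene');cv2.imwrite('pics/sc14z.png',cv2.resize(f[100:220,240:400],None,fx=5,fy=5))
E
```

```text
t 15.35 tcp [547.9 253.3  56.4] yaw 97.47 w 54.6 F [-0.1 -0.7 -0.5] tilt [0.001 0.001]
t 15.4 tcp [548.  253.3  56.5] yaw 97.48 w 54.7 F [ 0.4 -0.5 -0.4] tilt [0.002 0.001]
```

View pics/w14.png

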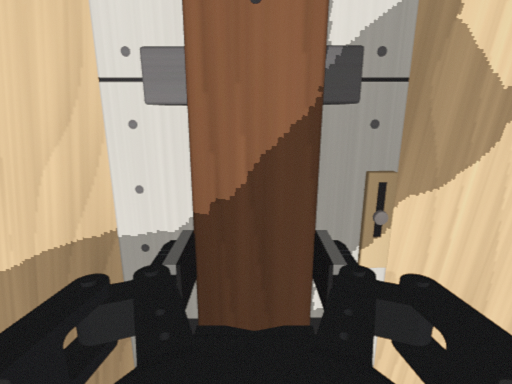

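View pics/sc14z.png

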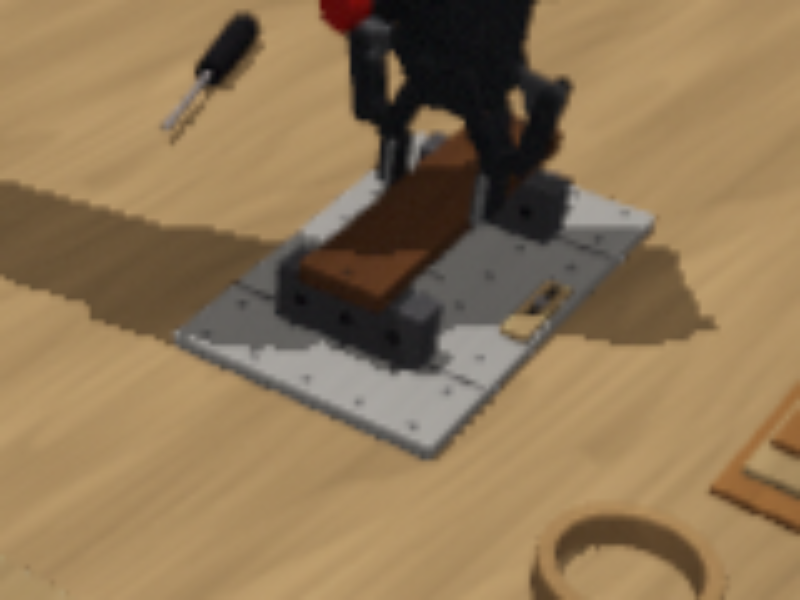

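```bash
python3 - <<'E'
from st import *
s=robot.observe()
y=np.radians(97.48);M=np.array([[np.cos(y),-np.sin(y)],[np.sin(y),np.cos(y)]])
f=lambda p,z:(ray('wrist',p,z,s)[:,:2]*1000-s['position'][:2]*1000)@M
print(f([(141,76),(363,75),(160,46.5),(160,104.5)],.052)); print(f([(100,79),(408,78.5),(105,200),(397,170),(385,268)],.012)); print(f([(255,0),(187,76),(327,76)],.068))
E
```

```text
[[ 79.55862878  52.08382032]
 [ 79.98602373 -47.11191422]
 [ 91.6701711   42.64101596]
 [ 67.3083236   44.57839075]]
[[ 81.8476689   89.33447199]
 [ 82.12540504 -86.44979483]
 [  9.88382665  95.54243741]
 [ 28.99605787 -86.55938922]
 [-38.00087253 -86.55039001]]
[[104.83628431   1.26651374]
 [ 78.00010702  28.30367543]
 [ 78.00399855 -27.42285837]]
```

Request:
{"fn": "servo_tool", "kwargs": {
  "plan": [0,0,-0.15,0,5,0,0,-0.3,0,5,0,0,-0.3,0,5,0,0,-0.3,0,5]
}}

```text
time: 15.78
position: [0.5479, 0.2531, 0.0538]
tcp_rot: [0.001, 0.659, 0.752, 0.001]
wrist_force: [-2.2, -0.7, 8.5]
grip_width: 0.0546
```

Request:
{"fn": "servo_tool", "kwargs": {
  "plan": [0,0,0,0,6,0,0,0,0,7,0,0,0,0,7.6,0,0,0,0,7.6,0,0,2,0,7.6,0,0,5,0,7.6,0,0,9,0,7.6,0,-3,11,0,7.6]
}}

```text
time: 16.45
position: [0.5471, 0.2302, 0.1666]
tcp_rot: [-0.001, 0.656, 0.754, 0.004]
wrist_force: [1.5, 1.8, 1.2]
grip_width: 0.0758
```

Request:
{"fn": "servo_tool", "kwargs": {
  "plan": [0,-4,0,-0.1,7,0,-8,0,-0.22,7,0,-12,0,-0.34,7,0,-16,0,-0.46,7,0,-20,0,-0.58,7,0,-24,0,-0.7,7,0,-28,0,-0.82,7,0,-32,0,-0.94,7]
}}

```text
time: 17.12
position: [0.547, -0.0991, 0.1625]
tcp_rot: [0.0, 0.929, 0.369, 0.0]
wrist_force: [1.2, 0.7, 0.3]
grip_width: 0.0701
```

Request:
{"fn": "servo_tool", "kwargs": {
  "plan": [-1.5,-4,0,-0.1,7,-3,-8,0,-0.22,7,-4,-11,0,-0.34,7,-4,-12,0,-0.34,7,-4,-13,0,-0.34,7,-4,-13,0,-0.34,7,-4,-13,0,-0.34,7]
}}

```text
time: 17.7
position: [0.5079, -0.226, 0.1622]
tcp_rot: [-0.0, 0.978, 0.21, 0.0]
wrist_force: [0.1, 1.1, 0.1]
grip_width: 0.0696
```

```bash
python3 - <<'E'
from st import *
s,f=look('w15');_,f=look('t15','top'); cv2.imwrite('pics/t15z.png',cv2.resize(f[150:270,70:270],None,fx=4,fy=4,interpolation=cv2.INTER_CUBIC))
E
```

```text
t 17.7 tcp [ 507.9 -226.   162.2] yaw 24.29 w 69.6 F [0.1 1.1 0.1] tilt [0.    0.001]
t 17.75 tcp [ 508.  -225.3  162.2] yaw 24.34 w 70.1 F [1.  0.3 0.1] tilt [0.    0.001]
```

View pics/w15.png

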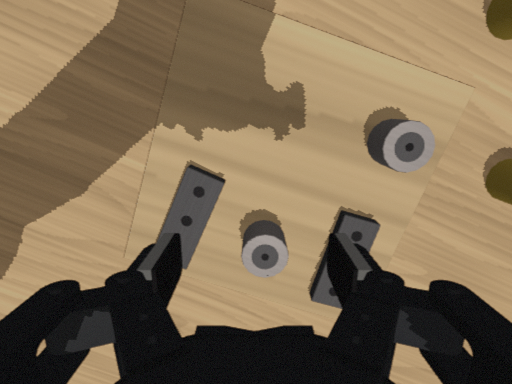

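View pics/t15z.png

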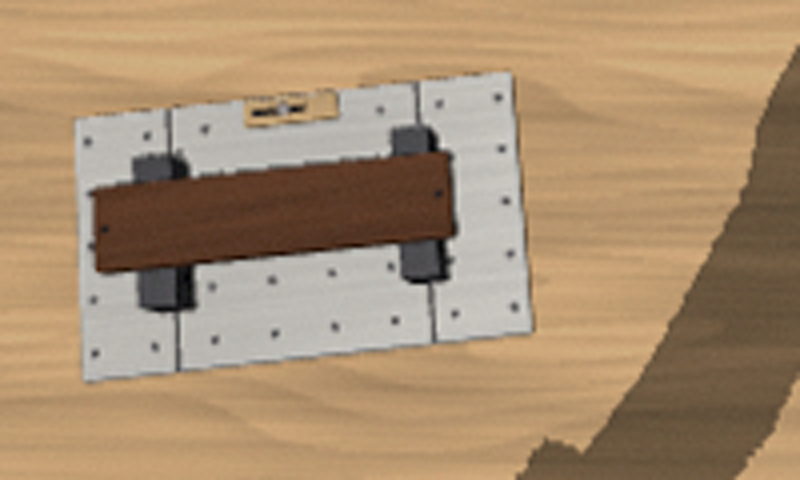

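```bash
python3 - <<'E'
from meas import *
from st import *
f=cv2.imread('pics/t15.png')
print('blank',*rects(f,(85,175,195,230),(10,20,45),(70,75,115),.067))
c=(cv2.imread('pics/t15.png'))
# bar top corners zoom
L=[(133,157),(180,157),(187,310),(140,308)];Rr=[(393,127),(428,127),(440,282),(405,280)]
for q in (L,Rr):
    P=ray('top',np.array(q)/4+[70,150],.052)[:,:2]*1000; print(np.round(P.mean(0),1),cv2.minAreaRect(P.astype(np.float32)))
s=state(); print(ray('wrist',[(265,256.5),(409,147)],.049,s)*1000)
E
```

```text
blank (array([545.6, 251.1]), array([ 94.5, 230.5]), np.float32(-85.2), array([142., 203.]))
[534.6 328.7] ((534.2863159179688, 328.83367919921875), (104.26570892333984, 30.70350456237793), 7.695930004119873)
[557.2 163.1] ((556.8861694335938, 163.22738647460938), (105.26729583740234, 22.853546142578125), 7.798515319824219)
t 17.8 tcp [ 508.  -225.1  162.2] yaw 24.37 w 70.1 F [-0.1 -0.8  0.2] tilt [0.    0.001]
[[ 452.16507567 -260.8285791    49.        ]
 [ 591.33394801 -327.31599802   49.        ]]
```

```bash
python3 - <<'E'
from h import *
print(ray('top',[(338.2,244.8),(363.3,191.3)],.049)*1000)
q=np.array([(94,188),(450,154),(456,235),(98,271)])/4+[70,150]
P=ray('top',q,.067)[:,:2]*1000;print(P.mean(0),cv2.minAreaRect(P.astype(np.float32)))
E
```

```text
[[ 453.56037706 -261.13257726   49.        ]
 [ 593.29456215 -328.27448571   49.        ]]
[547.39323549 250.49166898] ((547.6373291015625, 250.74560546875), (54.029205322265625, 230.11697387695312), 7.037500381469727)
```

Request:
{"fn": "servo_tool", "kwargs": {
  "plan": [-2,-1.5,-2,-0.1,6.2,-4,-3,-5,-0.2,6.2,-5.7,-3.7,-8,-0.2,6.2,-5.7,-3.7,-9,-0.2,6.2,-5.7,-3.7,-9,-0.2,6.2,-5.7,-3.7,-9,-0.2,6.2]
}}

```text
time: 18.3
position: [0.4515, -0.2627, 0.0724]
tcp_rot: [-0.0, 0.994, 0.112, 0.0]
wrist_force: [0.5, -0.1, 0.8]
grip_width: 0.0619
```

```bash
python3 - <<'E'
from st import *
s,f=look('w16')
E
```

```text
t 18.3 tcp [ 451.5 -262.7   72.4] yaw 12.86 w 61.9 F [ 0.5 -0.1  0.8] tilt [0.    0.001]
```

View pics/w16.png

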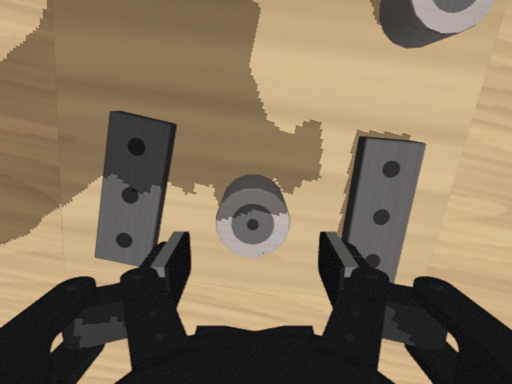

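```bash
python3 - <<'E'
from st import *
s=state()
P=ray('wrist',[(252.5,222.5)],.049,s)[:,:2]*1000;print(P)
E
```

```text
t 18.35 tcp [ 452.3 -263.    73.2] yaw 12.87 w 61.9 F [ 0.5 -0.4  0.5] tilt [0.002 0.   ]
[[ 453.18305931 -262.00268251]]
```

Grasp weight 1 (x +1.5 mm, down to TCP z 20).

Request:
{"fn": "servo_tool", "kwargs": {
  "plan": [0.15,0.1,-2.5,0,6.2,0.15,0.1,-4.5,0,6.2,0.15,0.1,-5.2,0,6.2,0.15,0.1,-5.2,0,6.2,0.15,0.1,-5.2,0,4,0.15,0.1,-5.2,0,4,0.15,0.1,-5.2,0,4,0.15,0.1,-5.2,0,4],
  "newtons": 60
}}

```text
time: 19.02
position: [0.453, -0.263, 0.0219]
tcp_rot: [0.0, 0.994, 0.111, 0.001]
wrist_force: [0.6, 2.9, 6.7]
grip_width: 0.0423
```

Request:
{"fn": "servo_tool", "kwargs": {
  "plan": [0,0,0,0,4,0,0,1,0,4,0,0,3,0,4,0,0,7,0,4,0,0,11,0,4,1,2,14,0,4,2,5,14,0,4,2,5,14,0,4]
}}

```text
time: 19.68
position: [0.475, -0.2077, 0.1635]
tcp_rot: [-0.0, 0.994, 0.113, 0.003]
wrist_force: [-0.4, 1.0, -5.8]
grip_width: 0.042
```

```bash
python3 - <<'E'
from st import *
s,f=look('w17')
E
```

```text
t 19.68 tcp [ 475.  -207.7  163.5] yaw 13.01 w 42.0 F [-0.4  1.  -5.8] tilt [0.006 0.001]
```

View pics/w17.png

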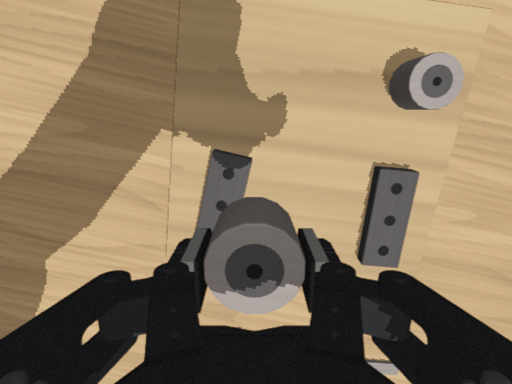

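Request:
{"fn": "servo_tool", "kwargs": {
  "plan": [0.5,4,0,0,4,1,8,0,0,4,1.5,12,0,-0.03,4,2,16,0,-0.06,4,2.5,20,0,-0.09,4,3,24,0,-0.09,4,3.5,28,0,-0.09,4,4,32,0,-0.09,4]
}}

```text
time: 20.4
position: [0.5112, 0.1076, 0.1603]
tcp_rot: [0.001, 0.998, 0.065, -0.001]
wrist_force: [1.6, -0.9, -5.2]
grip_width: 0.0422
```

Request:
{"fn": "servo_tool", "kwargs": {
  "plan": [0.5,4,0,0,4,1,8,0,0,4,1.5,12,0,0,4,2,16,0,0,4,2,20,-1,0,4,2,22,-3,0,4,2,22,-4,0,4,2,22,-4,0,4]
}}

```text
time: 21.07
position: [0.5293, 0.3264, 0.1168]
tcp_rot: [0.002, 0.998, 0.067, -0.003]
wrist_force: [-0.4, -1.8, -5.5]
grip_width: 0.0421
```

```bash
python3 - <<'E'
from st import *
s,f=look('w18')
y=np.radians(13);M=np.array([[np.cos(y),-np.sin(y)],[np.sin(y),np.cos(y)]])
class S(dict):pass
import numpy as np
s2=dict(position=np.array([.475,-.2077,.1635]),tcp_rot=np.array([0,np.cos(y/2),np.sin(y/2),0]))
print((ray('wrist',[(254.5,270)],.1635+.027,s2)[:,:2]*1000-[475,-207.7])@M)
E
```

```text
t 21.07 tcp [529.3 326.4 116.8] yaw 7.71 w 42.1 F [-0.4 -1.8 -5.5] tilt [-0.006 -0.004]
[[-0.33846773 -0.49129206]]
```

View pics/w18.png

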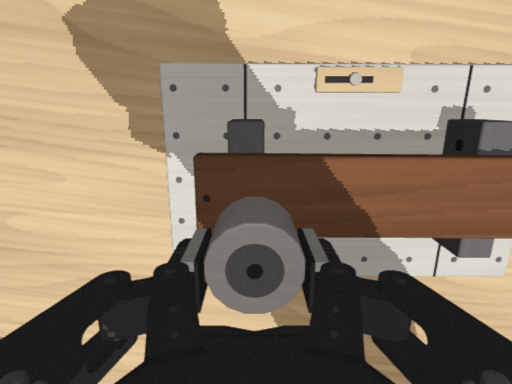

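```bash
python3 - <<'E'
from st import *
s=state()
print(ray('wrist',[(229,123),(264,123)],.052,s)*1000)
print(ray('wrist',[(246,154.5),(256,237)],.067,s)*1000)
E
```

```text
t 21.12 tcp [530.6 325.1 118.3] yaw 7.57 w 42.2 F [ 0.5 -1.6 -5. ] tilt [-0.004 -0.004]
[[582.82869134 348.31159165  52.        ]
 [585.86743908 325.41664955  52.        ]]
[[565.86416379 334.51849244  67.        ]
 [511.11428185 320.81171148  67.        ]]
```

Request:
{"fn": "servo_tool", "kwargs": {
  "plan": [0.4,0.6,-1,0,4,0.4,0.6,-2.5,0,4,0.4,0.6,-3.4,0,4,0.4,0.6,-3.4,0,4,0.4,0.6,-3.4,0,4]
}}

```text
time: 21.53
position: [0.536, 0.3317, 0.0861]
tcp_rot: [0.0, 0.998, 0.065, -0.0]
wrist_force: [0.0, -0.2, -4.2]
grip_width: 0.042
```

```bash
python3 - <<'E'
from st import *
s,f=look('w19')
E
```

```text
t 21.53 tcp [536.  331.7  86.1] yaw 7.47 w 42.0 F [ 0.  -0.2 -4.2] tilt [-0.001 -0.001]
```

View pics/w19.png

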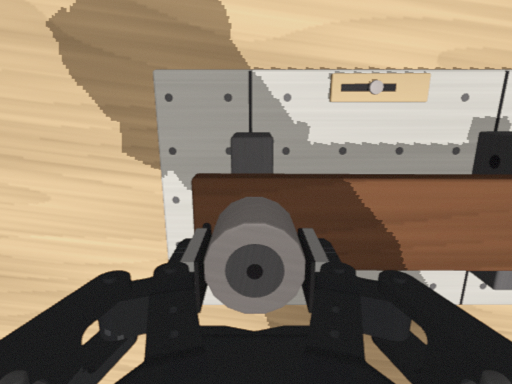

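Request:
{"fn": "servo_tool", "kwargs": {
  "plan": [-0.1,0,-0.3,0,4,-0.1,0,-0.5,0,4,-0.1,0,-0.55,0,4,-0.1,0,-0.55,0,4]
}}

```text
time: 21.92
position: [0.5348, 0.3328, 0.0809]
tcp_rot: [0.0, 0.998, 0.066, 0.0]
wrist_force: [-0.0, -0.7, -5.3]
grip_width: 0.0419
```

Request:
{"fn": "servo_tool", "kwargs": {
  "plan": [0,0,-0.1,0,4,0,0,-0.2,0,4,0,0,-0.2,0,4]
}}

```text
time: 22.17
position: [0.535, 0.333, 0.08]
tcp_rot: [-0.0, 0.998, 0.066, 0.0]
wrist_force: [-2.2, -1.4, 4.5]
grip_width: 0.0421
```

Request:
{"fn": "servo_tool", "kwargs": {
  "plan": [0,0,0,0,4.6,0,0,0,0,5.4,0,0,0,0,6.2,0,0,0,0,6.2,0,0,2,0,6.2,0,0,5,0,6.2,0,0,8,0,6.2,0,-2,9,0,6.2]
}}

```text
time: 22.83
position: [0.5353, 0.3184, 0.1735]
tcp_rot: [-0.003, 0.998, 0.068, 0.003]
wrist_force: [0.4, 0.1, 0.1]
grip_width: 0.0618
```

```bash
python3 - <<'E'
from st import *
s,f=look('w20')
E
```

```text
t 22.83 tcp [535.3 318.4 173.5] yaw 7.82 w 61.8 F [0.4 0.1 0.1] tilt [0.005 0.007]
```

View pics/w20.png

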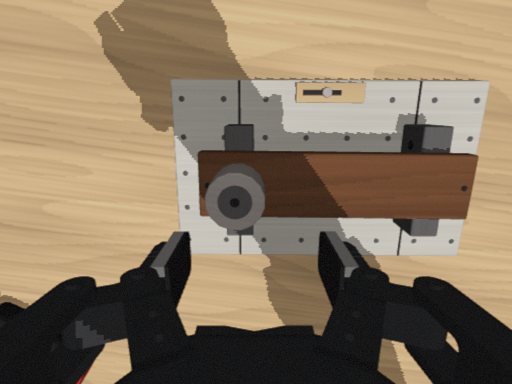

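Request:
{"fn": "servo_tool", "kwargs": {
  "plan": [0.5,-4,0,0,6.2,1,-8,0,0,6.2,1.5,-12,0,0,6.2,2,-16,0,0.05,6.2,2.5,-20,0,0.1,6.2,3,-24,0,0.1,6.2,3.5,-28,0,0.1,6.2,4,-32,0,0.1,6.2]
}}

```text
time: 23.55
position: [0.5747, -0.0094, 0.1685]
tcp_rot: [0.0, 0.993, 0.115, -0.0]
wrist_force: [0.8, -0.6, 0.7]
grip_width: 0.0616
```

Request:
{"fn": "servo_tool", "kwargs": {
  "plan": [0.5,-4,0,0,6.2,1,-8,0,0,6.2,1.5,-12,0,0,6.2,1.5,-16,0,0,6.2,1.5,-20,0,0,6.2,1.5,-24,-2,0,6.2,1.5,-28,-5,0,6.2,1.5,-32,-9,0,6.2]
}}

```text
time: 24.22
position: [0.59, -0.3118, 0.0969]
tcp_rot: [0.001, 0.993, 0.115, 0.001]
wrist_force: [0.2, -0.5, -0.5]
grip_width: 0.0621
```

Request:
{"fn": "servo_tool", "kwargs": {
  "plan": [0,0,-1,0,6.2,0,0,-1,0,6.2,0,0,-1,0,6.2]
}}

```text
time: 24.47
position: [0.5895, -0.3072, 0.0858]
tcp_rot: [-0.001, 0.993, 0.116, -0.001]
wrist_force: [0.6, 0.5, 0.5]
grip_width: 0.062
```

```bash
python3 - <<'E'
from st import *
s,f=look('w21')
E
```

```text
t 24.47 tcp [ 589.5 -307.2   85.8] yaw 13.28 w 62.0 F [0.6 0.5 0.5] tilt [-0.002  0.002]
```

View pics/w21.png

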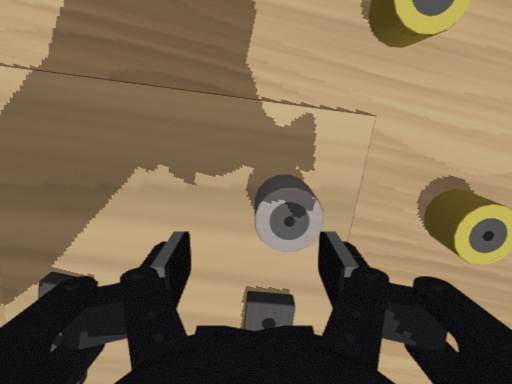

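```bash
python3 - <<'E'
from st import *
s=state()
P=ray('wrist',[(289.5,219.5),(488,236)],.049,s)[:,:2]*1000;print(P)
E
```

```text
t 24.52 tcp [ 590.6 -306.6   87.1] yaw 13.36 w 61.8 F [0.5 0.3 0.6] tilt [0.    0.001]
[[ 593.50496082 -328.55088352]
 [ 611.78417356 -452.84676091]]
```

Request:
{"fn": "servo_tool", "kwargs": {
  "plan": [0.3,-2.1,0,0,6.2,0.3,-2.1,-1.5,0,6.2,0.3,-2.1,-4,0,6.2,0.3,-2.1,-6,0,6.2,0.3,-2.1,-6.5,0,6.2,0.3,-2.1,-6.5,0,6.2,0.3,-2.1,-6.5,0,6.2]
}}

```text
time: 25.1
position: [0.5942, -0.3284, 0.0235]
tcp_rot: [0.0, 0.993, 0.116, 0.001]
wrist_force: [0.2, -1.2, 0.8]
grip_width: 0.0619
```

```bash
python3 - <<'E'
from st import *
s,f=look('w22')
E
```

```text
t 25.1 tcp [ 594.2 -328.4   23.5] yaw 13.37 w 61.9 F [ 0.2 -1.2  0.8] tilt [ 0.002 -0.   ]
```

View pics/w22.png

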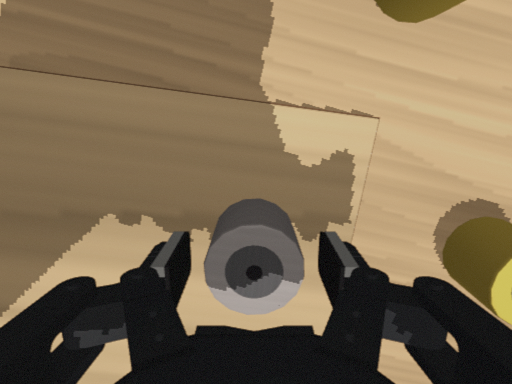

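Centred. Close and lift.

Request:
{"fn": "servo_tool", "kwargs": {
  "plan": [0,0,-0.1,0,4,0,0,-0.1,0,4,0,0,-0.1,0,4,0,0,-0.1,0,4,0,0,-0.1,0,4,0,0,1.5,0,4,0,0,5,0,4,0,0,9,0,4]
}}

```text
time: 25.82
position: [0.5907, -0.3282, 0.1103]
tcp_rot: [-0.002, 0.993, 0.116, -0.002]
wrist_force: [1.1, -1.2, -3.2]
grip_width: 0.0423
```

Request:
{"fn": "servo_tool", "kwargs": {
  "plan": [0,3,3,0,4,-0.5,7,5,-0.03,4,-1,11,5,-0.06,4,-1.5,15,5,-0.1,4,-2,19,5,-0.1,4,-2,23,5,-0.1,4,-2,27,5,-0.1,4,-2,31,5,-0.1,4]
}}

```text
time: 26.48
position: [0.5721, -0.0175, 0.1624]
tcp_rot: [0.0, 0.998, 0.066, 0.0]
wrist_force: [0.8, -0.8, -3.6]
grip_width: 0.0417
```

```bash
python3 - <<'E'
from st import *
s=state()
E
```

```text
t 26.48 tcp [572.1 -17.5 162.4] yaw 7.54 w 41.7 F [ 0.8 -0.8 -3.6] tilt [ 0. -0.]
```

Request:
{"fn": "servo_tool", "kwargs": {
  "plan": [-0.5,4,0,0,4,-1,8,0,0,4,-1.5,12,0,0,4,-1.5,16,0,0,4,-1.5,17.8,-1.5,0,4,-1.5,17.8,-4.5,0,4,-1.5,17.8,-4.5,0,4,-1.5,17.8,-4.5,0,4]
}}

```text
time: 27.15
position: [0.5564, 0.158, 0.1158]
tcp_rot: [0.001, 0.998, 0.066, -0.002]
wrist_force: [0.7, 0.6, -3.6]
grip_width: 0.0422
```

```bash
python3 - <<'E'
from st import *
s,f=look('w23')
E
```

```text
t 27.15 tcp [556.4 158.  115.8] yaw 7.57 w 42.2 F [ 0.7  0.6 -3.6] tilt [-0.004 -0.002]
```

View pics/w23.png

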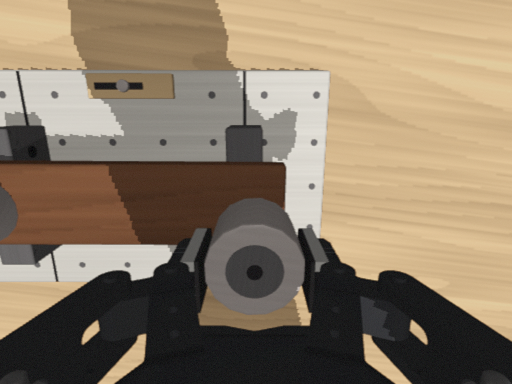

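```bash
python3 - <<'E'
from st import *
s=state()
P=ray('wrist',[(227,128),(262.5,128)],.052,s).mean(0)*1000;a=np.radians(7.7);print(P,P[:2]-50*np.array([np.cos(a),np.sin(a)]))
E
```

```text
t 27.2 tcp [557.7 157.9 117.1] yaw 7.5 w 41.9 F [-0.2 -1.1 -4.5] tilt [-0.001 -0.001]
[608.28781564 170.51589945  52.        ] [558.73865565 163.81659018]
```

Request:
{"fn": "servo_tool", "kwargs": {
  "plan": [0,0.6,-1,0,4,0,0.6,-2.5,0,4,0,0.6,-3.2,0,4,0,0.6,-3.4,0,4,0,0.6,-3.4,0,4,0,0.6,-3.4,0,4]
}}

```text
time: 27.7
position: [0.5583, 0.1646, 0.0834]
tcp_rot: [-0.0, 0.998, 0.066, 0.0]
wrist_force: [-0.2, 0.2, -3.6]
grip_width: 0.0422
```

```bash
python3 - <<'E'
from st import *
s,f=look('w24')
P=ray('wrist',[(254,265)],s['position'][2]+.027,s)*1000;print(P)
E
```

```text
t 27.7 tcp [558.3 164.6  83.4] yaw 7.52 w 42.2 F [-0.2  0.2 -3.6] tilt [0.001 0.   ]
[[560.25715785 164.57423815 110.43612309]]
```

View pics/w24.png

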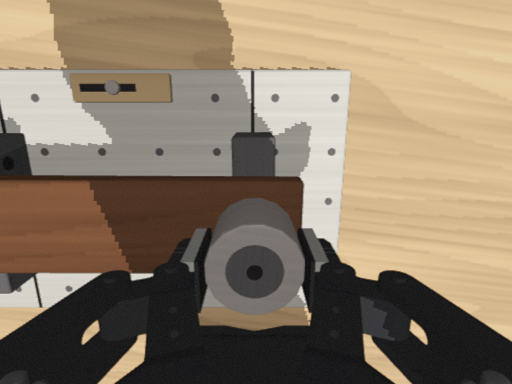

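Request:
{"fn": "servo_tool", "kwargs": {
  "plan": [0,0,-0.15,0,4,0,0,-0.25,0,4,0,0,-0.3,0,4,0,0,-0.3,0,4]
}}

```text
time: 28.08
position: [0.5583, 0.1649, 0.0809]
tcp_rot: [0.0, 0.998, 0.066, 0.001]
wrist_force: [-2.5, -0.4, 4.5]
grip_width: 0.0421
```

Contact; release, rise and retreat.

Request:
{"fn": "servo_tool", "kwargs": {
  "plan": [0,0,0,0,4.6,0,0,0,0,5.4,0,0,0,0,6.2,0,0,0,0,6.2,0,0,2,0,6.2,0,0,5,0,6.2,0,0,8,0,6.2,0,0,10,0,6.2]
}}

```text
time: 28.75
position: [0.5586, 0.1652, 0.1825]
tcp_rot: [-0.0, 0.998, 0.066, 0.001]
wrist_force: [1.7, -0.6, -1.2]
grip_width: 0.0621
```

Request:
{"fn": "servo_tool", "kwargs": {
  "plan": [-2,-3,2,0,6.2,-4,-6,2,0,6.2,-6,-9,2,0,6.2,-8,-12,2,0,6.2,-10,-15,2,0,6.2,-10,-19,2,0,6.2,-10,-23,2,0,6.2,-10,-27,2,0,6.2]
}}

```text
time: 29.42
position: [0.4574, -0.1069, 0.2005]
tcp_rot: [0.0, 0.998, 0.066, 0.001]
wrist_force: [0.9, 0.4, -0.0]
grip_width: 0.0619
```

Request:
{"fn": "servo_tool", "kwargs": {
  "plan": [0,-4,0,0,6.2,0,-8,0,0,6.2,0,-8,0,0,6.2,0,-8,0,0,6.2]
}}

```text
time: 29.75
position: [0.4573, -0.1876, 0.1997]
tcp_rot: [0.0, 0.998, 0.063, -0.0]
wrist_force: [0.5, 1.8, 0.0]
grip_width: 0.062
```

```bash
python3 - <<'E'
from st import *
s,f=look('t25','top'); cv2.imwrite('pics/t25z.png',cv2.resize(f[150:270,70:270],None,fx=4,fy=4,interpolation=cv2.INTER_CUBIC))
s,f=look('s25','scene');cv2.imwrite('pics/s25z.png',cv2.resize(f[100:220,240:400],None,fx=5,fy=5))
E
```

```text
t 29.75 tcp [ 457.3 -187.6  199.7] yaw 7.26 w 62.0 F [0.5 1.8 0. ] tilt [-0. -0.]
t 29.8 tcp [ 457.6 -185.6  199.7] yaw 7.44 w 62.0 F [-0.7  1.   0.8] tilt [-0.  0.]
```

View pics/t25z.png

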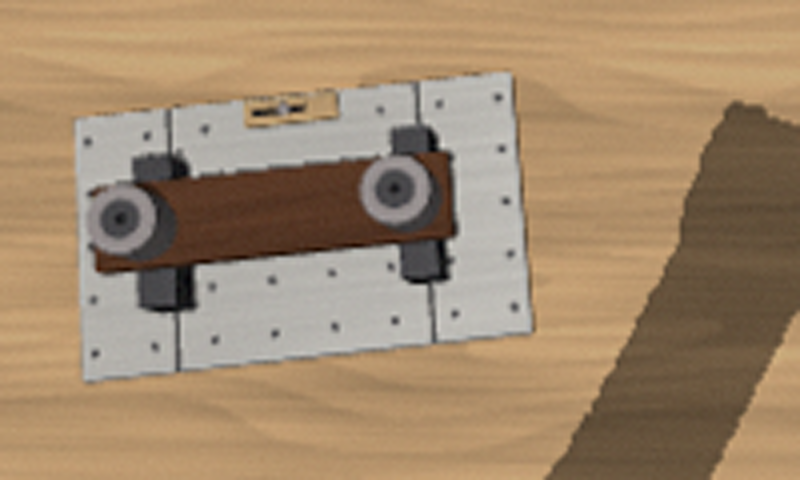

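View pics/s25z.png

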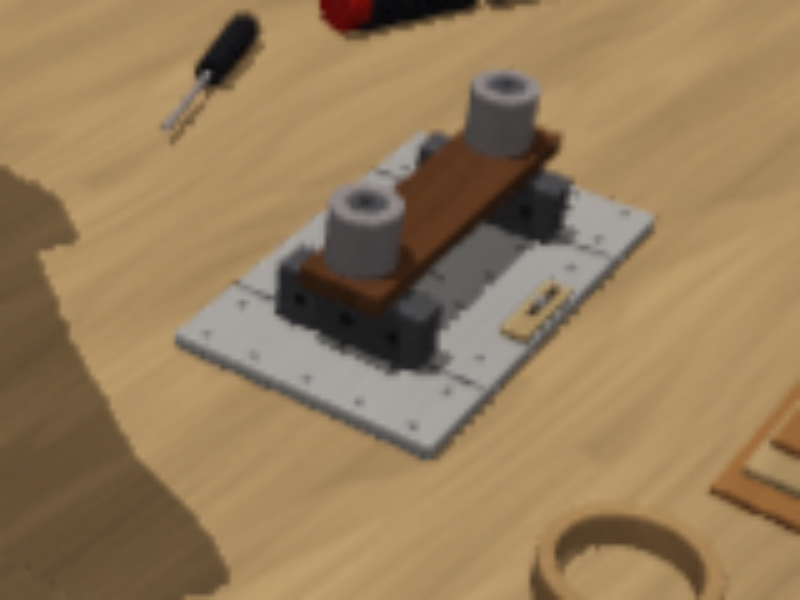

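View pics/t25.png

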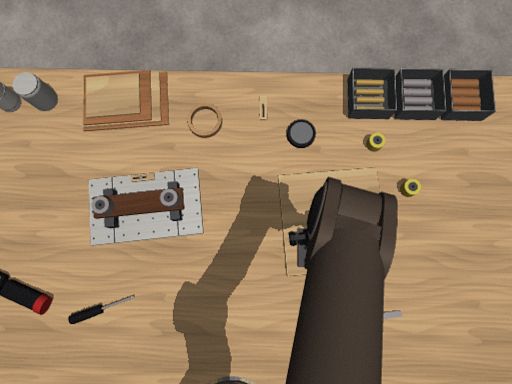

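```bash
python3 - <<'E'
from h import *
print('weights',ray('top',np.array([(120,218),(395,188)])/4+[70,150],.107)*1000)
for n,q in (('L',[(133,157),(173,157),(179,310),(140,308)]),('R',[(393,127),(428,127),(440,282),(405,280)])):
    print(n,ray('top',np.array(q)/4+[70,150],.052).mean(0)*1000)
q=np.array([(94,188),(450,154),(456,235),(98,271)])/4+[70,150]
print('blank',ray('top',q,.067).mean(0)*1000)
print('pallet',ray('top',np.array([(75,119),(513,72),(533,330),(85,381)])/4+[70,150],.012).mean(0)*1000)
print('lines mid',ray('top',np.array([((169+178)/2,(109+371)/2),((416+434)/2,(83+341)/2)])/4+[70,150],.012)*1000)
E
```

```text
weights [[535.45944389 333.27876736 107.        ]
 [557.78164804 164.73788596 107.        ]]
L [534.54880611 331.1651176   52.        ]
R [557.20438689 163.14224949  52.        ]
blank [547.39323549 250.49166898  67.        ]
pallet [548.11817292 248.69033076  12.        ]
lines mid [[535.03890784 334.35198875  12.        ]
 [557.70985645 165.90271967  12.        ]]
```

All within 3 mm. The arm is clear of everything, so I'm handing it in.

```bash
python3 - <<'E'
from st import *
state(); print(robot.job_done()); 
E
```

```text
t 29.85 tcp [ 457.8 -184.4  199.7] yaw 7.57 w 61.6 F [-0.4  0.9  0.1] tilt [-0.     0.001]
the job is handed in; nothing more can be done
None
```

The sign blank is set up on the pallet and the job is handed in, at about 30 s of the 128 s allowed. It reported no verdict.

I stood the two tall bars on the scribed lines, laid the blank across both, and stood a steel weight on the blank over each bar.

**Final top-camera check:**
- The bars are about 3 mm from their line middles.
- The blank is about 2 mm from the pallet centre and within 1° of square.
- The weights are about 2 mm from the bar centres beneath them.
- The scene picture shows everything upright, and the gripper is clear of it all.

**What disagreed or wasn't checked:**
- The wrist and top cameras differed by 3–6 mm on the pallet position. I aligned the bars to the lines as seen in the wrist view, and the final check has the usual 2 mm calibration uncertainty.
- Automatic colour outlines failed once the parts overlapped, so the final figures come from corners I picked by hand.
- The arm hid the low bars in the last picture. I did not touch them on purpose, and they looked in place in the earlier wrist views, but I did not measure them again.

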